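# Hang the lift-off door of a receiver case

## Robot

A 6-joint arm with a two-finger parallel gripper is mounted at the origin on the work surface. World frame = base frame: x ahead of the robot, y to its left, z up, the work surface at z = 0. Lengths are in m, angles in rad, forces in N, time in s.
With the tool pointing down it reaches from about 0.3 to 0.875 m from the base axis. Payload 6.4 kg.
Tool frame: the origin (TCP) lies on the centre line of the jaws, within the pads' length; the fingertips stand 25 mm ahead of it and the grasp point (between the pads) lies 6 mm ahead of it (ctrl.tips_ahead is the z of the fingertips in the tool frame, in m); z points along the fingers, x is the direction in which the jaws open and shut, and the axes are right-handed (so a half turn about z gives the same grasp; the last joint's range is limited). The gripper opens to 85 mm and grips with 20 to 120 N. Pads are 22 mm wide; open, the fingers measure 114 mm over their backs; the gripper's body (76 mm by 85 mm) begins 54 mm behind the grasp point. The pads swing forward as they close: fully open they stand 13 mm farther back than shut.
Start: joints at [-1.347, 0.181, 1.607, -0, 1.354, -0.206], TCP at [0.24, -0.523, 0.256] pointing down, gripper open.
Joint ranges: [-2.99, 2.99], [-0.89, 2.07], [0.3, 2.58], [-1.14, 4.28], [0, 2.63], [-3.12, 3.12]. Speed limits (rad/s): [2.57, 2.57, 3.01, 3.14, 3.14, 3.14].

## Interface

Orientations are given as a unit quaternion [w, x, y, z].
In Python, from bench import ctrl gives the robot as it stands.
- The arm moves only by the shell command python3 -m pendant 'ROWS'. ROWS is JSON, a list that holds one entry, the list of rows, each a list of 7 numbers: the shift along the tool's x, y, z in m, then the turn, a rotation vector about the tool's x, y, z in rad, then the closure, from -1 (fully open) to 1 (shut). A call has 1 to 10 rows; each row shifts and turns the commanded pose from where the row before left it, along the tool's axes as they then stand; what a row does not reach is not made up. A row lasts 1/10 s, in which the tool goes at most 50 mm and 8.59 degrees, less where a joint would pass 70% of its speed; a pose out of reach is approached as far as the arm can. A call with a gripper value outside its range is refused whole. The fingers move at their own pace and stop on an object; the grip force is fixed at half the most. Time passes only in rows, so rows that do not move let the fingers close. It gives the time, the measured TCP pose, the force and the opening at its end, in the units of the state.
- ctrl.get_obs(): the state, without advancing time (a new reading comes with each control period).
- ctrl.camera(name): name is "side" or "top"; returns (picture, depth): 400x640x3 uint8, red, green, blue; 400x640 float32, m along the optical axis (not along the pixel's ray), 0 where there is no reading.
- ctrl.calibration(name): a dict with "fov_y" (degrees; the focal length in pixels is half the picture's height over the tangent of half this angle, whatever the lens; pixels are square), "cx", "cy" (the principal point, pixels), "camera_from_world" (4x4, takes a point from world to camera coordinates). Camera axes: x right, y down, z forward; pixel columns grow to the right and rows downward; lengths in m; the calibration is good to about 2 mm. A picture is of the moment at which its call begins. calibration takes no time and is no camera call.
- ctrl.hand_in(): hands the job in, once; it reports no verdict.
The state is a dict: "time_s": time; "q": joint angles; "dq": joint speeds; "joint_efforts": joint torques, N m; "eef_pos": TCP position; "eef_rot": TCP orientation; "wrist_force": force on the tool from outside, world axes, zero at the start; "torque": the same for the moment, N m; "opening": opening from 0.0 (shut) to 1.0 (fully open).
Only numpy, scipy, OpenCV 4.12 (cv2) and the standard library are available. Lean on these libraries where they do the work, as an engineer would, in place of code of your own. Each camera call takes 0.05 s, during which the arm holds its last target.

## Task

Take the loose metal door out of its wooden rest and, holding it open at roughly a right angle to the case, lower it until both knuckles sit fully down on the two hinge pins. The sliding carrier of the pins is pulled out by an unknown few millimetres, so feel for the pins gently and do not force the door. Then swing the hung door fully shut against the case and let go, leaving the other things on the bench undisturbed.

Things in the scene. Friction and masses are not known exactly. Their poses are not given: they have to be found in the camera images.
- case: fixed aluminium receiver case, 140 (x) x 120 (y) x 149 mm high. Origin: centre of its underside on the bench; +x out of its open face (at x = 70 mm), +y to the hinge side wall (y = 60 mm), z up. Two steel arms beside that wall carry two upright hinge pins on one vertical axis. A roof lip juts 8 mm past the face at z 146 mm (y -55 to 45), so a shut door cannot go up or down
- pin_low (a point): seat (top of the arm) of the lower pin if its carrier were pushed home, case (76.5, 73, 34) mm. The carrier of both pins really stands pulled out of its slots by 3 to 19 mm along case +y, unmeasured and different each time, and does not yield; x and z are true. Pin: 8 mm across, flat tip with slightly broken edge 20 mm above the seat (z 54 mm)
- pin_high (a point): the same for the upper pin, case (76.5, 73, 104) mm; pulled out exactly as far as the lower one; tip at z 124 mm. Arms: 18 mm wide (y), 8 thick, 9 mm past the axis to +x, coming from -x. The lower knuckle must pass between lower tip (54) and upper arm's underside (96 mm): bring the door in sideways from +x
- door: loose aluminium panel 126 x 10 x 122 mm high, 0.2 to 0.4 kg, same on both faces. Origin: on the axis of its two knuckles, level with the lower edge; +x along the panel (x 14 to 140 mm), z up. Knuckles: rings 24 mm outside, 10.5 bore, 16 tall, undersides at z 14 and 84 mm. Turns freely on the pins. Seated: origin at case z 20 mm; 90 deg open: +x is case +x; shut: +x is case -y
- door_edge (a point): middle of the door's free edge, at door (140, 0, 61) mm. With the door shut it lies about 6 mm in front of the case's open face (case x about 76 mm).
- door_top (a point): point in the middle of the door's top edge, at door (65, 0, 122) mm: a good place to pinch the 10 mm panel from above, near its balance point.
- rest: fixed wooden block 90 (x) x 60 (y) x 34 mm high with a slot 14 mm wide along its x, slot floor 10 mm above the bench; origin: centre of the underside. The door stands in the slot. Its panel's lower edge is then 10 mm above the bench.
- spool: grey plastic spool, 54 mm across, 42 mm high, bystander; origin at the centre of its underside
- driver: screwdriver 170 mm long lying on the bench, bystander; origin under its middle
- transformer: bare transformer 90 x 64 x 50 mm, bystander; origin at the centre of its underside
There are look-alikes about, which are no part of the job. Of the things that look like the door, the middle-sized one is meant.

How it is judged:
On the way:
1. the door hangs on both pins, fully down and upright, standing open (x of door in the frame of case between 0.0725 and 0.0805 m and y of door in the frame of case between 0.072 and 0.096 m and z of door in the frame of case between 0.017 and 0.023 m and angle between door's own z axis and vertical below 0.07 rad and x of door_edge in the frame of case above 0.12 m), for 0.3 s.
At the end, for the whole second after the job is handed in: The door hangs on both pins: its origin within 3 mm of the seated height (20 mm), within 4 mm of the pin axis in case x and at case y 72 to 96 mm, upright within 0.07 rad; it is shut, its free edge less than 14 mm in front of the case's open face (about 6 mm is fully shut); it is at rest (x of door in the frame of case between 0.0725 and 0.0805 m and y of door in the frame of case between 0.072 and 0.096 m and z of door in the frame of case between 0.017 and 0.023 m and angle between door's own z axis and vertical below 0.07 rad and x of door_edge in the frame of case below 0.084 m and y of door_edge in the frame of case below -0.03 m and linear speed of door below 0.01 m/s and angular speed of door below 0.05 rad/s); the robot touches nothing.
It fails at once if the door is forced: more than 25 N between the door and the case or its pins (contact force between door and case above 25 N).
It fails at once if a bystander is moved more than 15 mm (distance of any of spool, driver, transformer from where it was at the start of the episode above 0.015 m).
It also fails if it takes over 72 s, if anything falls off the work surface, if the arm or the gripper's body presses on something with over 40 N, if the wrist force passes 120 N, or if a joint passes its speed limit or range.

## Working session

There is one attempt and no reset: what is moved stays moved. The work goes in short steps, Python scripts to look and compute and a shell command to move; the robot and the scene stay as the last step left them, time stands still between calls to the robot, and variables do not carry over. Pictures are saved under pics/ and viewed, and the job is handed in when it is done.

```bash
ls; mkdir -p pics; python3 - <<'E'
from bench import ctrl
import cv2,numpy as np
for n in ("top","side"):
    p,d=ctrl.camera(n); cv2.imwrite(f"pics/{n}0.png",p[:,:,::-1]); np.save(f"pics/{n}0.npy",d)
    c=ctrl.calibration(n); print(n,c["fov_y"],c["cx"],c["cy"]);print(np.round(c["camera_from_world"],4))
o=ctrl.get_obs();print(o, ctrl.tips_ahead)
E
```

```text
pics
top 57.54141286478985 315.78406162866304 202.52009350832668
[[-0.0249 -0.9997 -0.0019 -0.0668]
 [-0.9769  0.0248 -0.2123  0.553 ]
 [ 0.2123 -0.0034 -0.9772  0.8703]
 [ 0.      0.      0.      1.    ]]
side 42.998931072819325 312.3862597204358 200.42740965632876
[[ 0.9996 -0.0276 -0.0097 -0.5104]
 [-0.0223 -0.5056 -0.8625  0.0605]
 [ 0.0189  0.8623 -0.506   1.3804]
 [ 0.      0.      0.      1.    ]]
{'time_s': 0.1, 'q': array([-1.34732854e+00,  1.81507204e-01,  1.60794145e+00,  3.46503240e-05,
        1.35381242e+00, -2.06356425e-01]), 'dq': array([ 6.81006864e-04, -4.39740966e-04, -3.51589167e-03,  7.03115168e-06,
        2.15347060e-04,  1.24642656e-03]), 'joint_efforts': array([ 9.29281632e-04, -4.45872581e+01, -3.52238560e+01, -9.41745293e-05,
        4.21539880e-03, -2.50596344e-06]), 'eef_pos': array([ 0.2394964 , -0.52222384,  0.25543531]), 'eef_rot': array([-5.96867822e-04,  8.41636268e-01, -5.40044161e-01, -5.83039562e-04]), 'wrist_force': array([ 0.36660136,  0.07595161, -0.21198021]), 'torque': array([0.02441637, 0.04913137, 0.0556397 ]), 'opening': 0.9957569230507324} 0.025
```

View pics/top0.png

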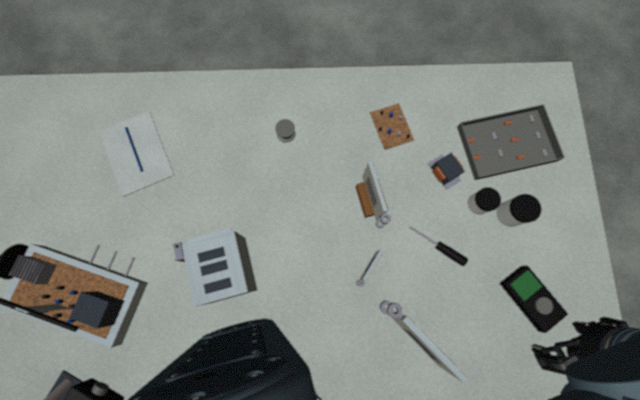

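View pics/side0.png

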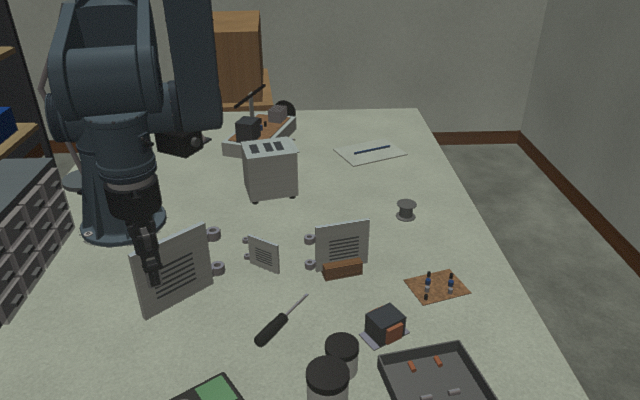

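```bash
cat > h.py <<'E'
import numpy as np,cv2
from bench import ctrl
def K(n,h=400):
    c=ctrl.calibration(n); f=h/2/np.tan(np.radians(c["fov_y"]/2)); return f,c["cx"],c["cy"],np.array(c["camera_from_world"])
def cloud(n,d):
    f,cx,cy,T=K(n); v,u=np.mgrid[0:400,0:640]
    P=np.stack([(u-cx)/f*d,(v-cy)/f*d,d,np.ones_like(d)],-1)@np.linalg.inv(T).T
    P=P[...,:3]; P[d<=0]=np.nan; return P
def proj(n,X):
    f,cx,cy,T=K(n); X=np.atleast_2d(X); C=X@T[:3,:3].T+T[:3,3]
    return np.c_[C[:,0]/C[:,2]*f+cx,C[:,1]/C[:,2]*f+cy]
def zoom(src,dst,u0,u1,v0,v1,s):
    im=cv2.imread(src)[v0:v1,u0:u1]; cv2.imwrite(dst,cv2.resize(im,None,fx=s,fy=s,interpolation=cv2.INTER_CUBIC))
E
python3 - <<'E'
from h import *
P=cloud("top",np.load("pics/top0.npy")); Q=cloud("side",np.load("pics/side0.npy"))
for v in range(225,312,5):
    print(v,[tuple(np.round(P[v,u]*1000).astype(int)) if np.isfinite(P[v,u]).all() else None for u in range(170,265,10)])
zoom("pics/top0.png","pics/tz1.png",165,265,220,315,6)
zoom("pics/top0.png","pics/tz2.png",345,405,155,235,7)
zoom("pics/side0.png","pics/sz1.png",230,310,125,210,6)
zoom("pics/side0.png","pics/sz2.png",295,380,210,285,7)
E
```

```text
225 [(np.int64(513), np.int64(313), np.int64(-2)), (np.int64(511), np.int64(285), np.int64(1)), (np.int64(511), np.int64(258), np.int64(0)), (np.int64(511), np.int64(232), np.int64(-2)), (np.int64(509), np.int64(204), np.int64(3)), (np.int64(509), np.int64(178), np.int64(-2)), (np.int64(508), np.int64(151), np.int64(1)), (np.int64(507), np.int64(124), np.int64(2)), (np.int64(506), np.int64(96), np.int64(4)), (np.int64(507), np.int64(71), np.int64(-2))]
230 [(np.int64(499), np.int64(311), np.int64(1)), (np.int64(498), np.int64(284), np.int64(1)), (np.int64(498), np.int64(258), np.int64(-1)), (np.int64(496), np.int64(229), np.int64(6)), (np.int64(495), np.int64(203), np.int64(4)), (np.int64(473), np.int64(138), np.int64(150)), (np.int64(473), np.int64(116), np.int64(148)), (np.int64(494), np.int64(124), np.int64(-1)), (np.int64(493), np.int64(97), np.int64(-1)), (np.int64(493), np.int64(70), np.int64(-1))]
235 [(np.int64(485), np.int64(310), np.int64(1)), (np.int64(484), np.int64(283), np.int64(2)), (np.int64(484), np.int64(256), np.int64(2)), (np.int64(483), np.int64(230), np.int64(0)
[... 6551 characters left out ...]
197), np.int64(1)), (np.int64(301), np.int64(172), np.int64(-2)), (np.int64(301), np.int64(146), np.int64(-1)), (np.int64(300), np.int64(120), np.int64(1)), (np.int64(300), np.int64(94), np.int64(0)), (np.int64(299), np.int64(69), np.int64(-3))]
310 [(np.int64(292), np.int64(299), np.int64(0)), (np.int64(292), np.int64(273), np.int64(0)), (np.int64(291), np.int64(248), np.int64(0)), (np.int64(291), np.int64(222), np.int64(1)), (np.int64(290), np.int64(197), np.int64(-2)), (np.int64(289), np.int64(171), np.int64(1)), (np.int64(289), np.int64(145), np.int64(1)), (np.int64(288), np.int64(121), np.int64(-4)), (np.int64(287), np.int64(94), np.int64(0)), (np.int64(287), np.int64(69), np.int64(0))]
```

```bash
python3 - <<'E'
import cv2,numpy as np
a=[cv2.resize(cv2.imread(f"pics/{n}.png"),(400,300)) for n in ("tz1","tz2","sz1","sz2")]
cv2.imwrite("pics/m1.png",np.vstack([np.hstack(a[:2]),np.hstack(a[2:])]))
E
```

```text
(no output)
```

View pics/m1.png

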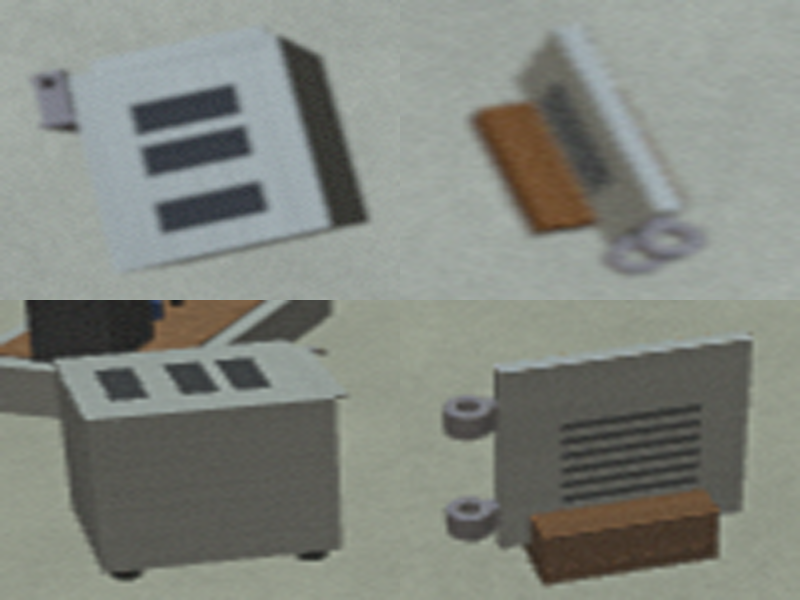

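```bash
python3 - <<'E'
from h import *
from scipy.optimize import least_squares
for n,roi in (("top",(165,265,220,315)),("side",(230,310,125,210))):
    d=np.load(f"pics/{n}0.npy"); P=cloud(n,d); u0,u1,v0,v1=roi
    m=np.zeros((400,640),np.uint8); m[v0:v1,u0:u1]=(P[v0:v1,u0:u1,2]>.142)&(P[v0:v1,u0:u1,2]<.158)
    m=cv2.morphologyEx(m,cv2.MORPH_OPEN,np.ones((3,3)))
    c=max(cv2.findContours(m,0,1)[0],key=cv2.contourArea).reshape(-1,2)
    # pixel edge->ray to z=.149
    f,cx,cy,T=K(n); Ti=np.linalg.inv(T)
    def plane(uv,z):
        r=np.c_[(uv[:,0]-cx)/f,(uv[:,1]-cy)/f,np.ones(len(uv))]@Ti[:3,:3].T; o=Ti[:3,3]
        return o+r*((z-o[2])/r[:,2])[:,None]
    X=plane(c.astype(float),.149)[:,:2]
    print(n,"rect",cv2.minAreaRect((X*1000).astype(np.float32)), "meanz",np.median(P[m>0][:,2]))
    # all mask pts
    Y=plane(np.argwhere(m>0)[:,::-1].astype(float),.149)[:,:2]
    # polygon of roof incl lip, expand by offset e
    poly=np.array([[-70,-60],[70,-60],[70,-55],[78,-55],[78,45],[70,45],[70,60],[-70,60]],np.float32)/1000
    def res(p):
        c,s=np.cos(p[2]),np.sin(p[2]); L=(X-p[:2])@np.array([[c,-s],[s,c]])
        return [cv2.pointPolygonTest(poly*1000,tuple(map(float,l*1000)),True)-p[3] for l in L]
    cs,sn=0,0
    r=least_squares(res,[.395,.15,np.radians(12),0],x_scale=[.01,.01,.1,1],diff_step=1e-3,loss="soft_l1")
    print(r.x,np.degrees(r.x[2]),np.sqrt(np.mean(np.square(r.fun))))
E
```

```text
top rect ((394.5760192871094, 150.29611206054688), (148.15565490722656, 121.3713607788086), 13.821859359741211) meanz 0.1490754861255213
[0.39064068 0.14956484 0.23967643 0.79741651] 13.732447615793467 0.9425289607207703
side rect ((394.5569763183594, 142.90296936035156), (149.6343994140625, 135.75418090820312), 13.54682445526123) meanz 0.14919755799106305
[ 0.39116686  0.14269973  0.22561237 -2.1632508 ] 12.92663636431616 2.7968570442896397
```

```bash
python3 - <<'E'
from h import *
p=np.array([.39064,.14956]);y=.2397
c,s=np.cos(y),np.sin(y)
def W(P): P=np.atleast_2d(P)/1000.; return np.c_[p[0]+c*P[:,0]-s*P[:,1],p[1]+s*P[:,0]+c*P[:,1],P[:,2]]
im=cv2.imread("pics/top0.png"); u0,v0,S=168,230,16
outs=[]
for d in (None,4,8,12,16):
    z=cv2.resize(im[v0:v0+35,u0:u0+28],None,fx=S,fy=S,interpolation=cv2.INTER_CUBIC)
    def pl(P,col): 
        q=((proj("top",W(P))-[u0,v0]+.5)*S).astype(int); cv2.polylines(z,[q],True,col,1)
    if d is not None:
        Y=73+d
        pl([[85.5,Y-9,104],[85.5,Y+9,104],[60,Y+9,104],[60,Y-9,104]],(0,0,255))
        a=np.linspace(0,6.28,20); pl(np.c_[76.5+4*np.cos(a),Y+4*np.sin(a),124+0*a],(0,255,0)); pl(np.c_[76.5+4*np.cos(a),Y+4*np.sin(a),104+0*a],(0,200,200))
        pl([[78,-55,149],[78,45,149],[70,45,149],[70,60,149],[0,60,149]],(255,0,0))
    outs.append(cv2.resize(z,(265,290)))
cv2.imwrite("pics/arm.png",np.vstack([np.hstack(outs[:3]),np.hstack(outs[3:]+[outs[0]])]))
d=np.load("pics/top0.npy");P=cloud("top",d)
for v in range(238,264,2): print(v,[f"{P[v,u,2]*1000:.0f}" for u in range(170,192)])
E
```

```text
238 ['1', '-2', '-0', '-2', '2', '-4', '-3', '3', '-2', '-0', '-2', '1', '-0', '-4', '1', '-1', '-1', '-4', '-0', '2', '149', '148']
240 ['2', '1', '-2', '-1', '1', '-1', '2', '-0', '-3', '-1', '2', '-2', '0', '-0', '3', '1', '-2', '152', '149', '150', '151', '150']
242 ['1', '-1', '-1', '1', '2', '1', '-3', '103', '102', '102', '101', '4', '-1', '-3', '0', '1', '2', '-3', '148', '152', '148', '149']
244 ['1', '1', '1', '123', '124', '117', '104', '105', '105', '104', '104', '149', '148', '149', '150', '147', '149', '150', '148', '148', '149', '149']
246 ['-3', '-0', '122', '121', '124', '121', '116', '110', '105', '103', '103', '100', '147', '150', '148', '150', '148', '149', '147', '149', '149', '148']
248 ['2', '5', '-2', '107', '103', '106', '104', '105', '104', '101', '102', '102', '148', '149', '149', '147', '150', '146', '150', '150', '147', '149']
250 ['2', '-2', '2', '-3', '103', '104', '105', '106', '103', '103', '104', '101', '101', '150', '148', '150', '151', '148', '149', '149', '149', '147']
252 ['3', '-2', '2', '0', '105', '103', '106', '104', '105', '105', '105', '103', '100', '149', '149', '149', '148', '150', '151', '148', '150', '150']
254 ['-0', '-3', '-2', '1', '-1', '106', '104', '102', '103', '105', '106', '105', '105', '147', '149', '150', '150', '149', '149', '149', '148', '151']
256 ['-0', '-1', '1', '1', '0', '104', '103', '103', '103', '105', '103', '104', '104', '97', '149', '148', '149', '150', '148', '150', '145', '150']
258 ['1', '-2', '2', '1', '1', '104', '105', '112', '110', '109', '111', '112', '110', '112', '148', '148', '150', '149', '148', '150', '150', '149']
260 ['-1', '-1', '-1', '1', '-1', '110', '109', '103', '99', '94', '92', '88', '86', '80', '146', '149', '150', '146', '149', '148', '148', '149']
262 ['2', '-1', '0', '2', '-0', '0', '0', '2', '-2', '1', '1', '1', '0', '1', '-3', '149', '150', '151', '150', '148', '149', '150']
```

View pics/arm.png

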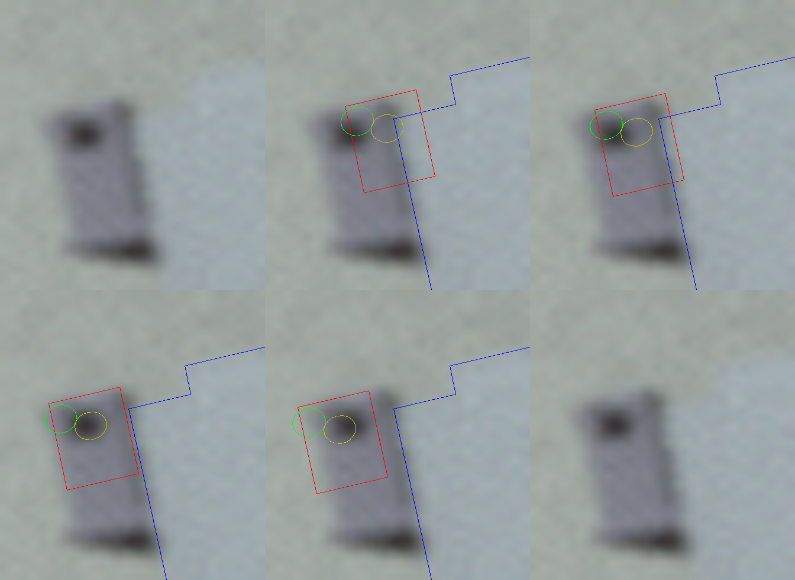

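```bash
python3 - <<'E'
from h import *
def show(n,u0,u1,v0,v1,lo,hi):
    P=cloud(n,np.load(f"pics/{n}0.npy")).copy(); m=np.zeros((400,640),bool); m[v0:v1,u0:u1]=1
    m&=(P[...,2]>lo)&(P[...,2]<hi); X=P[m]; return X
for n,roi in (("top",(345,405,155,235)),("side",(295,380,210,285))):
    X=show(n,*roi,.128,.137); print(n,len(X),"zmed",np.median(X[:,2]))
    r=cv2.minAreaRect((X[:,:2]*1000).astype(np.float32)); print(r); 
    l=cv2.fitLine((X[:,:2]*1000).astype(np.float32),cv2.DIST_HUBER,0,.01,.01).ravel(); print(l,np.degrees(np.arctan2(l[1],l[0])))
    t=(X[:,:2]*1000-l[2:])@l[:2]; print("ends",l[2:]+l[:2]*t.min(),l[2:]+l[:2]*t.max(),t.max()-t.min())
# side view: all points of panel z 50..128
X=show("side",295,380,215,285,.045,.125); l=cv2.fitLine((X[:,:2]*1000).astype(np.float32),cv2.DIST_HUBER,0,.01,.01).ravel(); print(l,np.degrees(np.arctan2(l[1],l[0])))
t=(X[:,:2]*1000-l[2:])@l[:2];print(np.percentile(t,[0,1,99,100]))
X=show("top",345,405,155,235,.09,.128);print(np.round(X[X[:,0]<.55]*1000)[:40])
E
```

```text
top 232 zmed 0.13216415622134892
((573.0039672851562, -226.7432861328125), (126.13121032714844, 10.584561347961426), 13.84939193725586)
[ 9.7248608e-01  2.3296100e-01  5.7140295e+02 -2.2660176e+02] 13.47146
ends [ 511.53818355 -240.94248723] [ 634.22691189 -211.55215523] 126.15988138747704
side 223 zmed 0.13216875990166443
((571.1784057617188, -228.68873596191406), (124.27051544189453, 19.00528907775879), 13.954874992370605)
[ 9.7189152e-01  2.3542915e-01  5.7193805e+02 -2.3161307e+02] 13.61692
ends [ 511.50139146 -246.25312861] [ 632.26967113 -216.99845037] 124.26106914410931
[ 9.7135270e-01  2.3764251e-01  5.6912244e+02 -2.3377744e+02] 13.74744
[-85.03724605 -81.86734985  65.53113943  68.03865785]
[[ 549. -228.  116.]
 [ 547. -229.  124.]
 [ 549. -227.  103.]
 [ 547. -228.  113.]
 [ 545. -229.  122.]
 [ 550. -227.   90.]
 [ 548. -228.   99.]
 [ 545. -229.  109.]
 [ 543. -229.  120.]
 [ 546. -228.   95.]
 [ 544. -229.  105.]
 [ 541. -229.  119.]
 [ 539. -230.  125.]
 [ 544. -228.   95.]
 [ 541. -229.  105.]
 [ 539. -230.  113.]
 [ 537. -230.  125.]
 [ 542. -229.   92.]
 [ 540. -230.   99.]
 [ 537. -230.  111.]
 [ 535. -231.  121.]
 [ 538. -230.   97.]
 [ 535. -230.  109.]
 [ 534. -232.  114.]
 [ 531. -232.  127.]
 [ 536. -231.   93.]
 [ 534. -231.  104.]
 [ 532. -232.  114.]
 [ 530. -232.  125.]
 [ 534. -231.   91.]
 [ 532. -232.  101.]
 [ 530. -232.  111.]
 [ 528. -233.  120.]
 [ 531. -232.   96.]
 [ 528. -233.  107.]
 [ 526. -233.  117.]
 [ 529. -233.   92.]
 [ 526. -233.  104.]
 [ 525. -234.  114.]
 [ 522. -234.  125.]]
```

```bash
cat > st.py <<'E'
from h import *
import sys
from scipy.spatial.transform import Rotation as R
def delta(x,y,z,yawdeg):
    "target TCP, tool down, tool x at world angle yawdeg; print delta in tool axes"
    o=ctrl.get_obs(); p=o["eef_pos"]; q=o["eef_rot"]; r=R.from_quat([q[1],q[2],q[3],q[0]])
    a=np.radians(yawdeg); c,s=np.cos(a),np.sin(a)
    rt=R.from_matrix(np.array([[c,s,0],[s,-c,0],[0,0,-1]]))
    print("t",round(o["time_s"],2),"pos",np.round(p*1000,1),"yaw",np.round(np.degrees(np.arctan2(*r.as_matrix()[1::-1,0])),2),"tilt",np.round(r.as_matrix()[:,2],4),"F",np.round(o["wrist_force"],1),"M",np.round(o["torque"],2),"op",round(o["opening"],3))
    print("shift in current tool mm",np.round(r.inv().apply(np.array([x,y,z])-p)*1000,1),"in target tool",np.round(rt.inv().apply(np.array([x,y,z])-p)*1000,1),"rot",np.round((r.inv()*rt).as_rotvec(),4))
if __name__=="__main__": delta(*map(float,sys.argv[1:5]))
E
python3 -m pendant '[[[0,0,0,0,0,0.095,-1],[0,0,0,0,0,0.095,-1],[-0.02,-0.038,0,0,0,0,-1],[-0.02,-0.038,0,0,0,0,-1],[-0.02,-0.038,0,0,0,0,-1],[-0.02,-0.038,0,0,0,0,-1],[-0.02,-0.038,0,0,0,0,-1],[-0.02,-0.038,0,0,0,0,-1],[-0.02,-0.038,0,0,0,0,-1],[-0.02,-0.038,0,0,0,0,-1]]]'; python3 st.py .5613 -.2308 .255 -76.3
```

```text
time_s: 1.1
eef_pos: [0.4979, -0.2935, 0.2559]
eef_rot: [0.0, 0.787, -0.617, -0.0]
wrist_force: [0.9, -0.1, 0.4]
opening: 1.0
t 1.1 pos [ 497.9 -293.5  255.9] yaw -76.26 tilt [-5.e-04  4.e-04 -1.e+00] F [ 0.9 -0.1  0.4] M [-0.1  -0.01  0.  ] op 1.0
shift in current tool mm [-45.9 -76.5   0.9] in target tool [-45.9 -76.5   0.9] rot [0.0004 0.0005 0.0007]
```

```bash
python3 -m pendant '[[[-0.0115,-0.019,0,0,0,0,-1],[-0.0115,-0.019,0,0,0,0,-1],[-0.0115,-0.019,0,0,0,0,-1],[-0.0115,-0.019,0,0,0,0,-1],[0,0,0,0,0,0,-1]]]'; python3 st.py .5613 -.2308 .125 -76.3
python3 - <<'E'
from h import *
for n in ("top","side"):
    p,d=ctrl.camera(n); cv2.imwrite(f"pics/{n}1.png",p[:,:,::-1])
zoom("pics/top1.png","pics/a.png",320,440,140,240,3.3);zoom("pics/side1.png","pics/b.png",270,390,180,280,3.3)
cv2.imwrite("pics/m2.png",np.hstack([cv2.imread("pics/a.png"),cv2.imread("pics/b.png")]))
E
```

```text
time_s: 1.6
eef_pos: [0.561, -0.2302, 0.2557]
eef_rot: [-0.0, 0.787, -0.616, -0.0]
wrist_force: [-0.5, -1.0, 0.2]
opening: 0.994
t 1.6 pos [ 561.  -230.2  255.7] yaw -76.1 tilt [-3.0e-04  1.2e-03 -1.0e+00] F [-0.5 -1.   0.2] M [-0.    0.02  0.02] op 0.994
shift in current tool mm [  0.8  -0.2 130.7] in target tool [  0.6  -0.2 130.7] rot [0.     0.0012 0.0035]
```

View pics/m2.png

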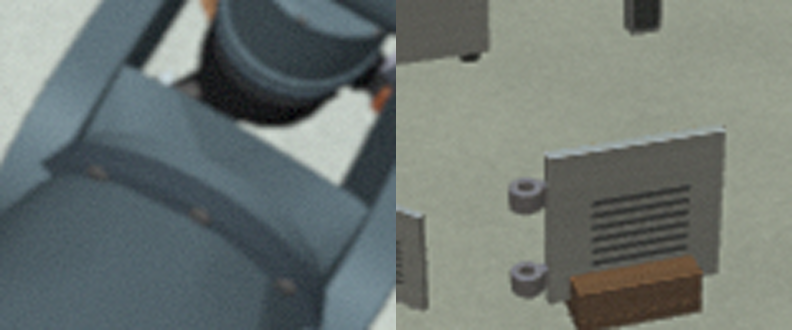

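```bash
python3 -m pendant '[[[0,0,0.026,0,0,0,-1],[0,0,0.026,0,0,0,-1],[0,0,0.026,0,0,0,-1],[0,0,0.026,0,0,0,-1],[0.0005,0,0.026,0,0,0.003,-1],[0,0,0,0,0,0,-1]]]'; python3 st.py .5613 -.2308 .125 -76.3
python3 - <<'E'
from h import *
for n in ("side",):
    p,d=ctrl.camera(n); cv2.imwrite(f"pics/{n}2.png",p[:,:,::-1])
zoom("pics/side2.png","pics/b2.png",270,390,180,280,5)
E
```

```text
time_s: 2.3
eef_pos: [0.5566, -0.2323, 0.1221]
eef_rot: [0.0, 0.785, -0.619, -0.004]
wrist_force: [-0.1, -0.3, -1.0]
opening: 0.999
t 2.3 pos [ 556.6 -232.3  122.1] yaw -76.52 tilt [-0.0069  0.0042 -1.    ] F [-0.1 -0.3 -1. ] M [-0.03  0.01  0.01] op 0.999
shift in current tool mm [-0.3 -4.9 -2.9] in target tool [-0.3 -4.9 -2.9] rot [ 0.0057  0.0057 -0.0038]
```

View pics/b2.png

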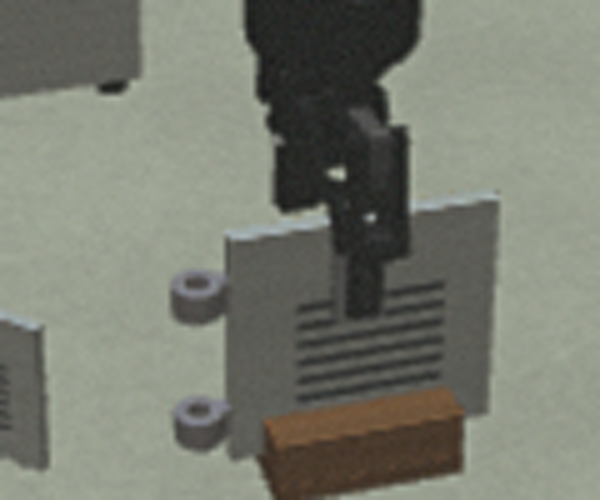

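```bash
python3 -m pendant '[[[0,0,0,0,0,0,-1],[0,0,0,0,0,0,-1],[0,0,0,0,0,0,-1]]]'; python3 st.py .5613 -.2308 .125 -76.3
```

```text
time_s: 2.65
eef_pos: [0.5607, -0.2335, 0.128]
eef_rot: [-0.0, 0.786, -0.619, 0.001]
wrist_force: [-0.2, 0.2, -0.9]
opening: 1.0
t 2.65 pos [ 560.7 -233.5  128. ] yaw -76.44 tilt [ 0.0023 -0.0016 -1.    ] F [-0.2  0.2 -0.9] M [ 0.03 -0.01  0.05] op 1.0
shift in current tool mm [-2.5 -1.2  3. ] in target tool [-2.5 -1.2  3. ] rot [-0.0019 -0.0021 -0.0024]
```

```bash
for i in 1 2 3; do python3 -m pendant '[[[0,0,0,0,0,0,-1],[0,0,0,0,0,0,-1]]]' >/dev/null; python3 st.py .5613 -.2308 .125 -76.3; done
```

```text
t 2.85 pos [ 560.2 -232.9  126.9] yaw -76.43 tilt [ 7.e-04 -5.e-04 -1.e+00] F [-0.1  1.1  0. ] M [-0.01  0.07 -0.  ] op 0.997
shift in current tool mm [-1.8 -1.6  1.9] in target tool [-1.8 -1.6  1.9] rot [-0.0006 -0.0007 -0.0022]
t 3.05 pos [ 559.9 -232.8  126.3] yaw -76.43 tilt [-0.  0. -1.] F [ 0.5  0.2 -0.1] M [ 0.08  0.   -0.03] op 1.001
shift in current tool mm [-1.6 -1.8  1.3] in target tool [-1.6 -1.8  1.3] rot [ 0.      0.     -0.0022]
t 3.25 pos [ 559.9 -232.8  126.2] yaw -76.43 tilt [-1.e-04  1.e-04 -1.e+00] F [ 0.5 -0.6  0.2] M [0.03 0.03 0.04] op 1.003
shift in current tool mm [-1.6 -1.8  1.2] in target tool [-1.6 -1.8  1.2] rot [ 0.0001  0.0001 -0.0023]
```

```bash
python3 -m pendant '[[[-0.0016,-0.0015,0.001,0,0,0,-1],[0,0,0,0,0,0,-1],[0,0,0,0,0,0,-1],[0,0,0,0,0,0,1],[0,0,0,0,0,0,1],[0,0,0,0,0,0,1],[0,0,0,0,0,0,1],[0,0,0,0,0,0,1],[0,0,0,0,0,0,1],[0,0,0,0,0,0,1]]]' >/dev/null; python3 st.py .5613 -.2308 .125 -76.3;python3 -m pendant '[[[0,0,0,0,0,0,1],[0,0,0,0,0,0,1],[0,0,0,0,0,0,1]]]' >/dev/null; python3 st.py .5613 -.2308 .125 -76.3
```

```text
t 4.25 pos [ 561.1 -230.9  125.4] yaw -76.43 tilt [ 1.e-04 -0.e+00 -1.e+00] F [-0.5  0.7  1.7] M [0.09 0.06 0.03] op 0.107
shift in current tool mm [-0.1 -0.3  0.4] in target tool [-0.1 -0.3  0.4] rot [-0.0001 -0.     -0.0023]
t 4.55 pos [ 561.  -231.   125.4] yaw -76.43 tilt [ 1.e-04 -0.e+00 -1.e+00] F [-0.2  0.1  1.5] M [0.15 0.06 0.  ] op 0.105
shift in current tool mm [-0.1 -0.3  0.4] in target tool [-0.1 -0.3  0.4] rot [-0.0001 -0.0001 -0.0024]
```

```bash
python3 -m pendant '[[[0,0,-0.003,0,0,0,1],[0,0,-0.007,0,0,0,1],[0,0,-0.01,0,0,0,1],[0,0,-0.015,0,0,0,1],[0,0,-0.015,0,0,0,1],[0,0,-0.015,0,0,0,1],[0,0,-0.015,0,0,0,1],[0,0,-0.01,0,0,0,1],[0,0,-0.006,0,0,0,1],[0,0,-0.004,0,0,0,1]]]' >/dev/null;python3 -m pendant '[[[0,0,0,0,0,0,1],[0,0,0,0,0,0,1],[0,0,0,0,0,0,1],[0,0,0,0,0,0,1]]]' >/dev/null; python3 st.py .566 .279 .225 -76.3
python3 - <<'E'
from h import *
for n in ("side",):
    p,d=ctrl.camera(n); cv2.imwrite(f"pics/{n}3.png",p[:,:,::-1])
zoom("pics/side3.png","pics/b3.png",260,400,150,290,4)
E
```

```text
t 5.95 pos [ 560.8 -230.8  224.6] yaw -76.43 tilt [-9.e-04  7.e-04 -1.e+00] F [-0.7 -0.2 -3.1] M [ 0.02  0.01 -0.01] op 0.106
shift in current tool mm [-4.943e+02 -1.247e+02 -1.000e-01] in target tool [-4.940e+02 -1.258e+02 -4.000e-01] rot [ 0.0007  0.0009 -0.0023]
```

View pics/b3.png

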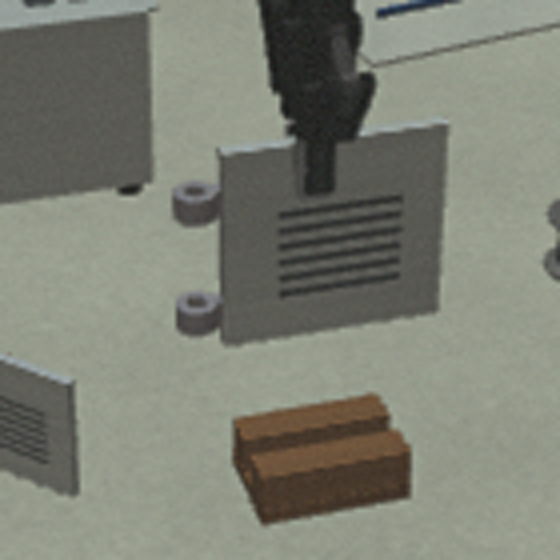

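```bash
python3 -m pendant '[[[-0.006,-0.0015,0,0,0,0,1],[-0.015,-0.004,0,0,0,0,1],[-0.027,-0.007,0,0,0,0,1],[-0.027,-0.007,0,0,0,0,1],[-0.027,-0.007,0,0,0,0,1],[-0.027,-0.007,0,0,0,0,1],[-0.027,-0.007,0,0,0,0,1],[-0.027,-0.007,0,0,0,0,1],[-0.027,-0.007,0,0,0,0,1],[-0.027,-0.007,0,0,0,0,1]]]' >/dev/null;python3 -m pendant '[[[-0.027,-0.007,0,0,0,0,1],[-0.027,-0.007,0,0,0,0,1],[-0.027,-0.007,0,0,0,0,1],[-0.027,-0.007,0,0,0,0,1],[-0.027,-0.007,0,0,0,0,1],[-0.027,-0.007,0,0,0,0,1],[-0.027,-0.006,0,0,0,0,1],[-0.027,-0.006,0,0,0,0,1],[-0.015,-0.003,0,0,0,0,1],[-0.009,-0.002,0,0,0,0,1]]]' >/dev/null; python3 -m pendant '[[[0,0,0,0,0,0,1],[0,0,0,0,0,0,1],[0,0,0,0,0,0,1],[0,0,0,0,0,0,1]]]' >/dev/null; python3 st.py .566 .279 .165 -76.3
python3 - <<'E'
from h import *
for n in ("side","top"):
    p,d=ctrl.camera(n); cv2.imwrite(f"pics/{n}4.png",p[:,:,::-1]);np.save(f"pics/{n}4.npy",d)
E
```

```text
t 8.4 pos [566.5 260.  225.3] yaw -76.51 tilt [-0.e+00 -2.e-04 -1.e+00] F [-0.3  0.6 -2.4] M [-0.04 -0.   -0.04] op 0.108
shift in current tool mm [-18.6  -3.9  60.3] in target tool [-18.6  -4.   60.3] rot [ 0.0001 -0.0002 -0.0037]
```

View pics/top4.png

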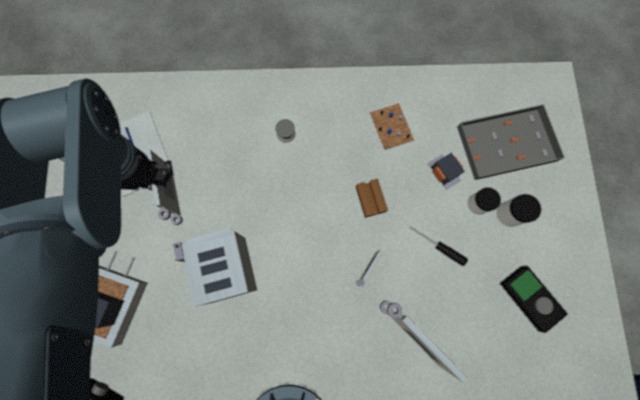

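View pics/side4.png

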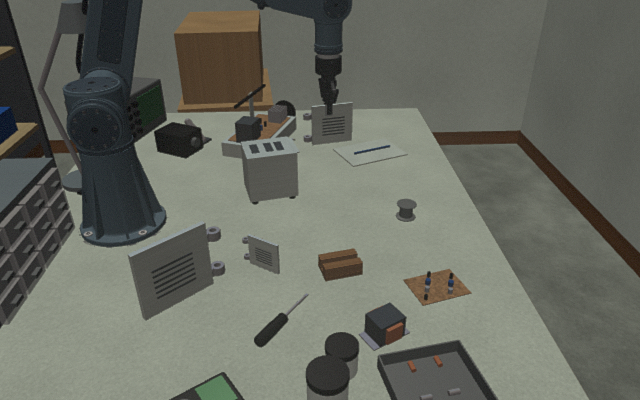

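```bash
python3 -m pendant '[[[-0.002,0,0.003,0,0,0,1],[-0.003,0,0.007,0,0,0,1],[-0.003,-0.001,0.01,0,0,-0.003,1],[-0.003,-0.001,0.01,0,0,0,1],[-0.003,-0.001,0.01,0,0,0,1],[-0.003,-0.001,0.01,0,0,0,1],[-0.0015,0,0.005,0,0,0,1],[0,0,0.003,0,0,0,1],[0,0,0,0,0,0,1],[0,0,0,0,0,0,1]]]' >/dev/null; python3 -m pendant '[[[0,0,0,0,0,0,1],[0,0,0,0,0,0,1],[0,0,0,0,0,0,1],[0,0,0,0,0,0,1]]]' >/dev/null; python3 st.py .566 .279 .167 -76.3
python3 - <<'E'
from h import *
for n in ("side","top"):
    p,d=ctrl.camera(n); cv2.imwrite(f"pics/{n}5.png",p[:,:,::-1]);np.save(f"pics/{n}5.npy",d)
zoom("pics/top5.png","pics/t5.png",140,260,180,270,6)
zoom("pics/side5.png","pics/s5.png",230,370,90,200,5)
E
```

```text
t 9.9 pos [565.9 279.9 167.5] yaw -76.27 tilt [ 3.e-04  1.e-04 -1.e+00] F [ 0.3  0.5 -2.6] M [-0.08 -0.02 -0.01] op 0.106
shift in current tool mm [0.9 0.1 0.5] in target tool [0.9 0.1 0.5] rot [-0.0003  0.      0.0006]
```

View pics/t5.png

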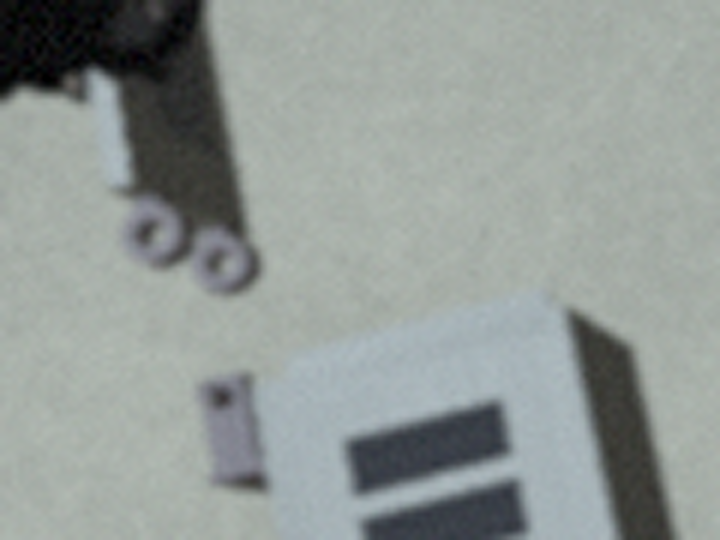

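View pics/s5.png

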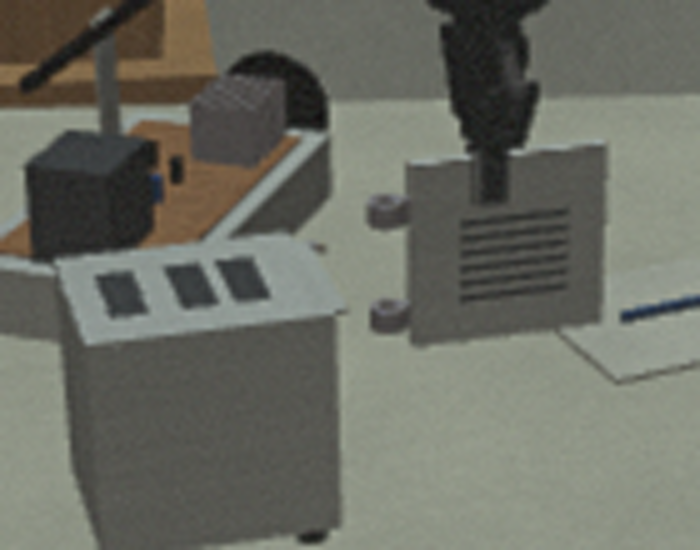

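```bash
python3 - <<'E'
from h import *
f,cx,cy,T=K("top"); Ti=np.linalg.inv(T)
def plane(uv,z):
    uv=np.atleast_2d(np.array(uv,float)); r=np.c_[(uv[:,0]-cx)/f,(uv[:,1]-cy)/f,np.ones(len(uv))]@Ti[:3,:3].T; o=Ti[:3,3]
    return o+r*((z-o[2])/r[:,2])[:,None]
y=.2397; Rz=np.array([[np.cos(y),np.sin(y)],[-np.sin(y),np.cos(y)]]); p0=np.array([.39064,.14956])
def case(X): return np.round(((X[:,:2]-p0)@Rz.T)*1000,1)
P=np.stack([cloud("top",np.load(f"pics/top{i}.npy")) for i in (0,4,5)])
z=np.median(P[...,2],0)
print(np.round(z[238:252,168:182]*1000).astype(int))
for lo in (.114,.118):
    m=np.zeros((400,640),bool); m[238:252,168:182]=(z[238:252,168:182]>lo)&(z[238:252,168:182]<.135); a=np.argwhere(m)[:,::-1].mean(0); print("tip px",a,m.sum(),case(plane(a,.124)))
# rings
z5=P[2][...,2]
for (u0,u1,v0,v1,lo,hi,zz) in ((158,174,208,230,.140,.165,.152),(168,186,213,234,.070,.095,.082)):
    m=np.zeros((400,640),np.uint8); m[v0:v1,u0:u1]=(z5[v0:v1,u0:u1]>lo)&(z5[v0:v1,u0:u1]<hi)
    print(np.round(z5[v0:v1,u0:u1]*1000).astype(int))
E
```

```text
[[  1   0   1  -2   0  -1   0   0  -2   1  -1   0  -2   1]
 [ -1   0  -1   1  -1  -1  -1   1   0   3  -2   0   2  -1]
 [  0   1   2   0  -2  -1   1   0   1   0   1  -1   2  -2]
 [  1  -2  -2   0   1   0  -2   2  -2   0   0   0   0  -1]
 [  1   1   1  -1  -1   1   1   1  -2 104 104 104 101   1]
 [ -1   0  -1   1  -1   0 104 105 105 104 104 105 104  98]
 [  1  -1   0   0  -2 123 124 120 104 104 105 104 104 149]
 [ -1  -1   1   0 125 124 126 124 118 110 104 103 103  97]
 [ -2   0   2  -1 123 126 124 122 117 111 105 103 103  99]
 [ -2   2  -1   0  -2 122 122 119 113 109 102 105 103 102]
 [  0   0   0   2  -1 105 104 104 104 103 104 103 105 102]
 [  1   0  -1  -1  -1   0 105 103 104 104 101 105 105 103]
 [  0   2   1  -2   0   0 105 104 105 105 103 103 104 104]
 [  0   3   1   0   1  -1 104 103 104 105 103 105 103 104]]
tip px [174.  245.5] 16 [[75.4 84.9]]
tip px [173.86666667 245.46666667] 15 [[75.6 85.2]]
[[177 171 173 175 167 162 153 150 143 136 129 120 117 111 101  97]
 [173 173 174 174 170 160 158 149 143 137 134 127 119 111 104  97]
 [176 175 174 173 170 163 156 152 144 139 133 124
[... 8864 characters left out ...]
       -1                    1                   -1
                     1                   -1                   -2
                    -5                    2                    1
                     1                   -1                   -2]
 [                   0                    3                   -2
                    -2                    1                   -1
                    -1                   -1                   -3
                    -2                   -4                    1
                    -1                   -3                    1
                    -2                    1                    3]]<stdin>:17: RuntimeWarning: invalid value encountered in cast
```

```bash
cat > fit.py <<'E'
from h import *
from scipy.optimize import minimize
f,cx,cy,T=K("top")
y=.2397; Rz=np.array([[np.cos(y),np.sin(y)],[-np.sin(y),np.cos(y)]]); p0=np.array([.39064,.14956])
def case(X): return np.round((Rz@(np.asarray(X)[:2]-p0))*1000,2)
def cover(xy,z,ri,ro,roi,S=6):
    u0,u1,v0,v1=roi; a=np.linspace(0,2*np.pi,120,endpoint=False)
    m=np.zeros(((v1-v0)*S,(u1-u0)*S),np.uint8)
    for r,val in ((ro,255),(ri,0)):
        if r>0:
            q=proj("top",np.c_[xy[0]+r*np.cos(a),xy[1]+r*np.sin(a),0*a+z]); q=((q-[u0,v0]+.5)*S-.5)
            cv2.fillPoly(m,[np.round(q*16).astype(np.int32)],val,shift=4)
    return cv2.resize(m,(u1-u0,v1-v0),interpolation=cv2.INTER_AREA)/255.
def fit(z,zt,ri,ro,xy,half=12,tol=.005):
    c=proj("top",[[*xy,zt]])[0].round().astype(int); roi=(c[0]-half,c[0]+half,c[1]-half,c[1]+half)
    Z=z[roi[2]:roi[3],roi[0]:roi[1]]; M=(np.abs(Z-zt)<tol).astype(float)
    W=cover(xy,zt,0,ro+.006,roi)>0  # only look near ring
    best=minimize(lambda p:np.sum(W*(cover(p/100,zt,ri,ro,roi)-M)**2),np.array(xy)*100,method="Nelder-Mead",options=dict(initial_simplex=np.array([xy,[xy[0]+.004,xy[1]],[xy[0],xy[1]+.004]])*100,xatol=.005))
    return best.x/100,best.fun
E
python3 - <<'E'
from fit import *
P=[cloud("top",np.load(f"pics/top{i}.npy"))[...,2] for i in (0,4,5)]
zm=np.median(P,0)
t,e=fit(zm,.124,0,.004,(.444,.250)); print("tip",t,case(t),e)
o=ctrl.get_obs()["eef_pos"]; k=o[:2]-.0645*np.array([np.cos(np.radians(13.7)),np.sin(np.radians(13.7))])
print("expected origin",k,case(k))
for zt in (.152,.082):
    r,e=fit(P[2],zt,.00525,.012,k); print(zt,r,case(r),e)
E
```

```text
tip [0.44388207 0.25069278] [75.73 85.6 ] 1.1105728565936177
expected origin [0.50315282 0.26464348] [136.62  85.08]
0.152 [0.50314175 0.26347944] [136.33  83.95] 15.735717031910804
0.082 [0.50278653 0.26368186] [136.03  84.23] 14.132164552095348
```

```bash
python3 -m pendant '[[[0,0.003,0,0,0,0,1],[0,0.007,0,0,0,0,1],[-0.0005,0.009,0,0,0,0,1],[-0.0005,0.009,0,0,0,0,1],[-0.0005,0.009,0,0,0,0,1],[0,0.009,0,0,0,0,1],[0,0.006,0,0,0,0,1],[0,0.004,0,0,0,0,1],[0,0.003,0,0,0,0,1],[0,0.0015,0,0,0,0,1]]]' >/dev/null; python3 -m pendant '[[[0,0,0,0,0,0,1],[0,0,0,0,0,0,1],[0,0,0,0,0,0,1],[0,0,0,0,0,0,1],[0,0,0,0,0,0,1]]]' >/dev/null; python3 st.py .5067 .2659 .167 -76.3
python3 - <<'E'
from fit import *
P=[]
for i in range(2):
    p,d=ctrl.camera("top"); P.append(cloud("top",d)[...,2])
np.save("pics/top6.npy",d); cv2.imwrite("pics/top6.png",p[:,:,::-1])
zoom("pics/top6.png","pics/t6.png",155,200,225,265,12)
z=np.mean(P,0)
k=np.array([.4439,.2507])
for zt in (.152,.082):
    r,e=fit(z,zt,.00525,.012,k); print(zt,r,case(r),e)
t,e=fit(z,.124,0,.004,(.444,.250)); print("tip",t,case(t),e)
E
```

```text
t 11.5 pos [506.7 267.1 167.2] yaw -76.26 tilt [-0. -0. -1.] F [-0.4 -0.7 -2.9] M [0.02 0.05 0.04] op 0.107
shift in current tool mm [1.1 0.3 0.2] in target tool [1.1 0.3 0.2] rot [ 0.     -0.      0.0007]
0.152 [0.44387448 0.25054475] [75.69 85.46] 14.599108035371014
0.082 [0.4799 0.2277] [105.26  54.71] 6.0
tip [0.44628303 0.25143854] [78.24 85.76] 8.076601307189542
```

View pics/t6.png

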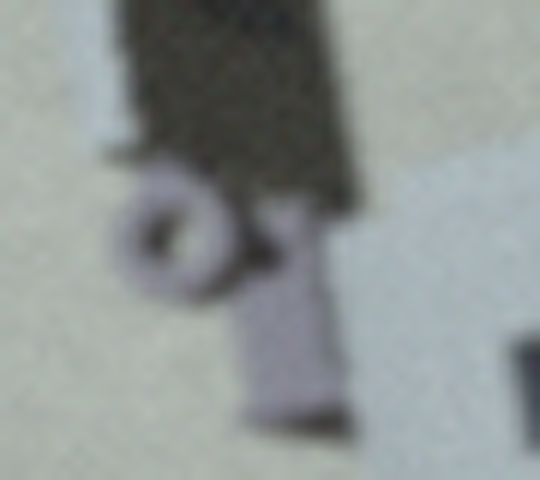

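```bash
python3 -m pendant '[[[0,0,0.002,0,0,0,1],[0,0,0.003,0,0,0,1],[0,0,0.003,0,0,0,1],[0,0,0.002,0,0,0,1],[0,0,0,0,0,0,1],[0,0,0,0,0,0,1],[0,0,0,0,0,0,1]]]'>/dev/null;  python3 st.py .5067 .2659 .155 -76.3
python3 -m pendant '[[[0,0,0.001,0,0,0,1],[0,0,0,0,0,0,1]]]'
python3 -m pendant '[[[0,0,0.0005,0,0,0,1],[0,0,0,0,0,0,1]]]'
python3 -m pendant '[[[0,0,0.0005,0,0,0,1],[0,0,0,0,0,0,1]]]'; python3 st.py .5067 .2659 .155 -76.3
```

```text
t 12.3 pos [506.7 267.1 157.4] yaw -76.26 tilt [ 2.e-04  1.e-04 -1.e+00] F [ 1.   0.8 -3.2] M [0.02 0.05 0.03] op 0.11
shift in current tool mm [1.1 0.3 2.4] in target tool [1.1 0.3 2.4] rot [-0.0003  0.0001  0.0007]
time_s: 12.5
eef_pos: [0.5066, 0.267, 0.1563]
eef_rot: [-0.0, 0.787, -0.617, 0.0]
wrist_force: [-0.4, -0.4, -2.8]
opening: 0.103
time_s: 12.7
eef_pos: [0.5066, 0.267, 0.1557]
eef_rot: [0.0, 0.787, -0.617, -0.0]
wrist_force: [0.0, 0.6, -2.9]
opening: 0.107
time_s: 12.9
eef_pos: [0.5066, 0.267, 0.1552]
eef_rot: [0.0, 0.787, -0.617, -0.0]
wrist_force: [-0.1, -0.4, -3.0]
opening: 0.106
t 12.9 pos [506.6 267.  155.2] yaw -76.26 tilt [-1.e-04 -0.e+00 -1.e+00] F [-0.1 -0.4 -3. ] M [-0.   -0.   -0.03] op 0.106
shift in current tool mm [1.1 0.2 0.2] in target tool [1.1 0.2 0.2] rot [ 0.0001 -0.      0.0007]
```

```bash
for i in 1; do python3 -m pendant '[[[0,0,0.0005,0,0,0,1],[0,0,0,0,0,0,1]]]'
python3 -m pendant '[[[0,0,0.0005,0,0,0,1],[0,0,0,0,0,0,1]]]'
python3 -m pendant '[[[0,0,0.0005,0,0,0,1],[0,0,0,0,0,0,1]]]'; done; python3 st.py .5067 .2659 .155 -76.3
```

```text
time_s: 13.1
eef_pos: [0.5066, 0.267, 0.1547]
eef_rot: [0.0, 0.787, -0.617, -0.0]
wrist_force: [-0.5, -0.2, -2.7]
opening: 0.109
time_s: 13.3
eef_pos: [0.5066, 0.267, 0.1542]
eef_rot: [0.0, 0.787, -0.617, -0.0]
wrist_force: [0.3, -0.3, -2.2]
opening: 0.104
time_s: 13.5
eef_pos: [0.5066, 0.267, 0.1537]
eef_rot: [0.0, 0.787, -0.617, -0.0]
wrist_force: [-0.5, 0.2, -3.5]
opening: 0.108
t 13.5 pos [506.6 267.  153.7] yaw -76.26 tilt [-1.e-04 -0.e+00 -1.e+00] F [-0.5  0.2 -3.5] M [ 0.01  0.02 -0.1 ] op 0.108
shift in current tool mm [ 1.1  0.2 -1.3] in target tool [ 1.1  0.2 -1.3] rot [ 0.0001 -0.      0.0007]
```

```bash
python3 -m pendant '[[[0,0,0.0005,0,0,0,1],[0,0,0.0005,0,0,0,1],[0,0,0,0,0,0,1]]]'|grep -v rot
python3 -m pendant '[[[0,0,0.0005,0,0,0,1],[0,0,0.0005,0,0,0,1],[0,0,0,0,0,0,1]]]'|grep -v rot
python3 -m pendant '[[[0,0,0.0005,0,0,0,1],[0,0,0.0005,0,0,0,1],[0,0,0,0,0,0,1]]]'|grep -v rot; python3 st.py .5067 .2659 .155 -76.3
```

```text
time_s: 13.8
eef_pos: [0.5066, 0.267, 0.1527]
wrist_force: [0.5, 0.0, -2.7]
opening: 0.106
time_s: 14.1
eef_pos: [0.5066, 0.267, 0.1517]
wrist_force: [0.6, 0.7, -3.1]
opening: 0.108
time_s: 14.4
eef_pos: [0.5066, 0.267, 0.1507]
wrist_force: [0.0, -0.2, -3.0]
opening: 0.113
t 14.4 pos [506.6 267.  150.7] yaw -76.26 tilt [-2.e-04 -0.e+00 -1.e+00] F [ 0.  -0.2 -3. ] M [ 0.04  0.03 -0.02] op 0.113
shift in current tool mm [ 1.1  0.1 -4.3] in target tool [ 1.1  0.1 -4.3] rot [0.0002 0.     0.0007]
```

```bash
python3 - <<'E'
from fit import *
p,d=ctrl.camera("top"); cv2.imwrite("pics/top7.png",p[:,:,::-1]); z=cloud("top",d)[...,2]
zoom("pics/top7.png","pics/t7.png",155,200,225,265,12)
print(np.round(np.nan_to_num(z[236:254,162:184])*1000).astype(int))
for zt in (.1353,): print(fit(z,zt,.00525,.012,np.array([.4439,.2507])))
E
```

```text
[[  2   0 156 157 158 158 157 154 148 142 136 129 122 115 109 103  94  85
   82  73  65  59]
 [  2   2   1 156 156 160 157 155 147 142 135 129 122 117 109 103  98  90
   81  74  66  59]
 [ -3  -1   0 159 159 155 152 149   0 143 137 131 122 117 107 105  97  91
   82  77  67  61]
 [ -3   0  -2  -1   1 147 142 137 134 136 135 131 124 120 112 104  99  91
   86  78  71  64]
 [  3  -3   0  -2  -2  -4  -1 135 136 134 133 132 126 110 108 105  97  93
   85  78  70  67]
 [  3   0  -1  -2   1  -1   2 136 136 133 137 135 134 132   0  93  91  87
   84  78  71   0]
 [  0   0  -1   1  -1   0 134 136 135 135 134 136 136 134 133 129 104 104
  103  68  65  65]
 [  1  -1  -4   1  -1  -3 136 135 137 134 130 135 136 135 134 129 124 101
  103  95  64  65]
 [  0   3  -2   0  -1 135 137 136 132 128 121 125 136 137 137 132 125 104
  103 150 150 149]
 [ -3   0   0  -1   0 133 133 135 130 126 125 124 136 134 137 132 125 107
  103  97 149 147]
 [ -1  -2  -1   2   1 135 134 136 132 123 123 123 133 136 135 129 125 103
  105  99 148 148]
 [ -1   1   1   0  -2 136 136 135 133 127   0 135 135 136 133 128 125 104
  106 101 150 148]
 [  1   0  -2   1  -2   0 137 135 136 134 134 134 135 136 130 127 104 103
  106 103 149 148]
 [  3   2   4  -4   1   1 135 136 135 135 136 133 135 131 128 121 105 103
  102 104 148 151]
 [  3  -2   2   0   0   1   3   0 134 133 134 134 125 123 105 105 103 104
  107 104 100 149]
 [  1  -4   1   1   0   1   2  -2   1   0  -1  -3 105 104 103 103 105 103
  104 103 101 149]
 [ -3   1   0   0  -1  -3   0   1  -1   0   1   0 108 103 104 104 105 104
  103 103 100 150]
 [ -2   2   0  -4   0  -1  -1   3   0  -1   1  -3 105 103 103 102 105 103
  104 105 104 150]]
(array([0.44367474, 0.25076398]), np.float64(17.041983852364474))
```

View pics/t7.png

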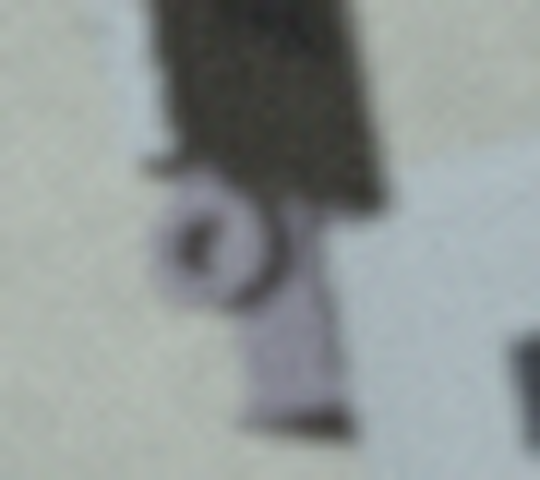

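```bash
python3 -m pendant '[[[0,0,0.001,0,0,0,1],[0,0,0.001,0,0,0,1],[0,0,0.001,0,0,0,1],[0,0,0.001,0,0,0,1],[0,0,0,0,0,0,1]]]'|grep -v rot
python3 -m pendant '[[[0,0,0.001,0,0,0,1],[0,0,0.001,0,0,0,1],[0,0,0.001,0,0,0,1],[0,0,0.001,0,0,0,1],[0,0,0,0,0,0,1]]]'|grep -v rot
python3 -m pendant '[[[0,0,0.001,0,0,0,1],[0,0,0.001,0,0,0,1],[0,0,0.001,0,0,0,1],[0,0,0,0,0,0,1]]]'|grep -v rot; python3 st.py .5067 .2659 .135 -76.3
```

```text
time_s: 14.95
eef_pos: [0.5065, 0.267, 0.1466]
wrist_force: [1.4, 0.4, -3.8]
opening: 0.106
time_s: 15.45
eef_pos: [0.5065, 0.267, 0.1426]
wrist_force: [-0.4, 0.7, -2.9]
opening: 0.107
time_s: 15.85
eef_pos: [0.5065, 0.267, 0.1396]
wrist_force: [0.1, 1.3, -4.0]
opening: 0.106
t 15.85 pos [506.5 267.  139.6] yaw -76.26 tilt [-3.e-04 -1.e-04 -1.e+00] F [ 0.1  1.3 -4. ] M [0.02 0.03 0.02] op 0.106
shift in current tool mm [1.1 0.1 4.6] in target tool [1.1 0.1 4.6] rot [0.0003 0.     0.0007]
```

```bash
python3 -m pendant '[[[0,0,0.001,0,0,0,1],[0,0,0.001,0,0,0,1],[0,0,0.001,0,0,0,1],[0,0,0,0,0,0,1]]]'|grep -v rot
python3 -m pendant '[[[0,0,0.0005,0,0,0,1],[0,0,0,0,0,0,1]]]'|grep -v rot
python3 -m pendant '[[[0,0,0.0005,0,0,0,1],[0,0,0,0,0,0,1]]]'|grep -v rot; python3 st.py .5067 .2659 .135 -76.3
```

```text
time_s: 16.25
eef_pos: [0.5065, 0.267, 0.1366]
wrist_force: [0.1, 0.1, -3.3]
opening: 0.106
time_s: 16.45
eef_pos: [0.5066, 0.267, 0.1362]
wrist_force: [0.2, -0.3, -2.8]
opening: 0.108
time_s: 16.65
eef_pos: [0.5066, 0.267, 0.1357]
wrist_force: [0.2, 0.1, -2.7]
opening: 0.11
t 16.65 pos [506.6 267.  135.7] yaw -76.26 tilt [-1.e-04 -0.e+00 -1.e+00] F [ 0.2  0.1 -2.7] M [-0.05  0.01  0.01] op 0.11
shift in current tool mm [1.1 0.2 0.7] in target tool [1.1 0.2 0.7] rot [0.0001 0.     0.0007]
```

```bash
python3 -m pendant '[[[0,0,0.0003,0,0,0,1],[0,0,0,0,0,0,1]]]'|grep -v rot
python3 -m pendant '[[[0,0,0.0003,0,0,0,1],[0,0,0,0,0,0,1]]]'|grep -v rot; python3 -m pendant '[[[0,0,0.0003,0,0,0,1],[0,0,0,0,0,0,1]]]'|grep -v rot
```

```text
time_s: 16.85
eef_pos: [0.5066, 0.2671, 0.1355]
wrist_force: [-0.1, -0.5, -3.9]
opening: 0.111
time_s: 17.05
eef_pos: [0.5067, 0.2671, 0.1354]
wrist_force: [-1.0, -0.9, -2.1]
opening: 0.115
time_s: 17.25
eef_pos: [0.5068, 0.2671, 0.1352]
wrist_force: [-0.5, 0.3, -0.4]
opening: 0.106
```

```bash
python3 -m pendant '[[[0,0,0,0,0,0,1],[0,0,0,0,0,0,1],[0,0,0,0,0,0,1],[0,0,0,0,0,0,0.5],[0,0,0,0,0,0,0.5],[0,0,0,0,0,0,-1],[0,0,0,0,0,0,-1],[0,0,0,0,0,0,-1],[0,0,0,0,0,0,-1],[0,0,0,0,0,0,-1]]]'|grep -v rot
python3 - <<'E'
from fit import *
p,d=ctrl.camera("top"); cv2.imwrite("pics/top8.png",p[:,:,::-1]); z=cloud("top",d)[...,2]
p,d2=ctrl.camera("side"); cv2.imwrite("pics/side8.png",p[:,:,::-1])
zoom("pics/top8.png","pics/t8.png",120,200,180,265,6)
zoom("pics/side8.png","pics/s8.png",230,370,90,200,4)
a=cv2.imread("pics/t8.png");b=cv2.imread("pics/s8.png");b=cv2.resize(b,(320,510));cv2.imwrite("pics/m8.png",np.hstack([a[:510],b]))
print(fit(z,.120,.00525,.012,np.array([.4439,.2507])))
Q=cloud("side",d2); m=np.zeros((400,640),bool); m[100:180,295:370]=1; 
print(np.round(np.nan_to_num(z[238:252,162:184])*1000).astype(int))
E
```

```text
time_s: 18.25
eef_pos: [0.5066, 0.267, 0.1349]
wrist_force: [0.4, -0.1, 0.6]
opening: 1.001
(array([0.44625626, 0.25108885]), np.float64(22.4080738177624))
[[  1  -1   0   1   1   2 136 136 134 133 130 125 125 119 112 102  95  90
   84  77  69  61]
 [ -1  -3   2  -3  -1  -1  -1  -2 123 123 120 118 120 118 112 103 101  92
   86  76  70  61]
 [ -3  -3   1   0   0  -1   0  -1  -2   0 120 121 120 117 116 107  96  90
   88  78  71  63]
 [  0  -1  -1   0   1  -1   3   1   3 120 119 117 118 118 119 121 111  85
   84  78  74  66]
 [  0  -4   1  -3  -3  -2  -1  -2   4 117 120 120 120 119 119 120 118 113
  100  69  65  65]
 [  0  -2   2  -1   1   3   0   0 120 119 120 116 115 111 121 120 120 118
  105  95  53  52]
 [  3   1  -1   2  -1   4   2 122 120 119 121 124 124 118 103 118 121 117
  111 150 148 150]
 [  1  -1   1  -1  -1  -1  -1 120 119 118 124 125 125 123 114 120 119 120
  110  98 149 149]
 [ -1   0   0   3  -1   4   1 119 119 120 122 124 124 124 119 119 122 121
  108  99 149 149]
 [ -1  -3  -1  -3  -1   0   0   0 121 121 122 122 122 119 125 120 117 112
  111 105 150 151]
 [  2   1   1   0   1   2   1   0 122 120 120 121 120 120 121 119 116 113
  106 105 148 148]
 [ -1   1  -1  -1   0  -1   2   3   3 120 122 119 120 120 118 115 114 107
  105 102 148 149]
 [  1   1  -1  -2   4   1   0   1   1   2  -2 113 114 116 114 110 103 104
  107 104  98 149]
 [  1   1   0   1  -2  -2   2  -2   2  -2   0   2 103 100 104 104 103 103
  103 104 100 148]]
```

View pics/m8.png

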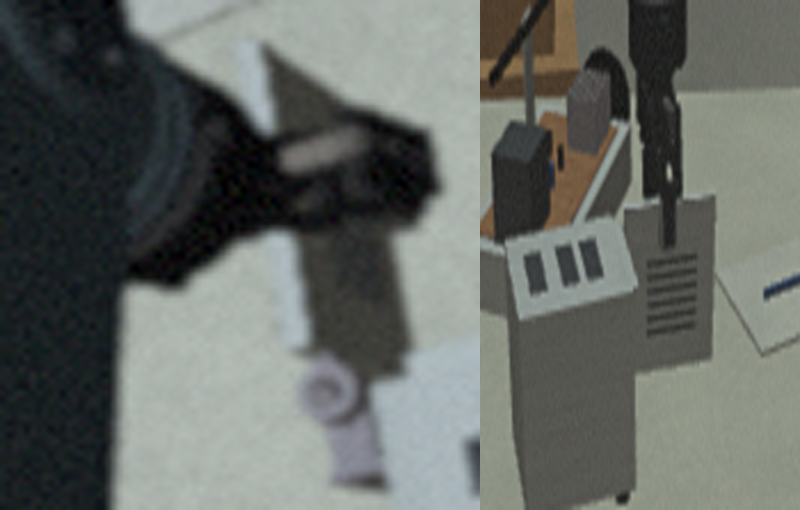

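```bash
python3 -m pendant '[[[0,0,-0.006,0,0,0,-1],[0,0,-0.012,0,0,0,-1],[0,0,-0.014,0,0,0,-1],[0,0,-0.014,0,0,0,-1],[0,0,-0.01,0,0,0,-1],[0,0,-0.004,0,0,0,-1],[0,0,0,0,0,0,1],[0,0,0,0,0,0,1],[0,0,0,0,0,0,1],[0,0,0,0,0,0,1]]]'|grep -v rot
cat > push.py <<'E'
from fit import *
H=np.array([75.7,85.5])
def C(th,r=100,gap=0):
    t=np.radians(th); n=np.array([np.sin(t),np.cos(t)]); rho=11*abs(n[0])+14.5*abs(n[1])
    return H+r*np.array([np.cos(t),-np.sin(t)])+(5+rho+gap)*n
if __name__=="__main__":
    o=ctrl.get_obs(); p=case(o["eef_pos"]); print("tcp case",p,o["eef_pos"][2])
    c=C(0,gap=12)-p; print("to start: tool x,y",-c[1],-c[0])
    prev=C(0,gap=12)
    for th in list(range(0,90,5))+[87,88,89,90]:
        c=C(th); print(th,np.round(c,1),"tool dx,dy",np.round(-(c-prev)[::-1],1)); prev=c
E
python3 push.py
```

```text
time_s: 19.35
eef_pos: [0.5063, 0.2669, 0.1942]
wrist_force: [-0.0, 0.3, 0.1]
opening: 0.333
tcp case [140.17  86.54] 0.19416930758105888
to start: tool x,y -30.459999999999994 -35.53
0 [175.7 105. ] tool dx,dy [12. -0.]
5 [177.1  97.1] tool dx,dy [ 7.9 -1.4]
10 [177.9  89. ] tool dx,dy [ 8.1 -0.8]
15 [177.9  80.7] tool dx,dy [ 8.3 -0.1]
20 [177.3  72.3] tool dx,dy [8.4 0.6]
25 [176.   63.9] tool dx,dy [8.4 1.4]
30 [173.8  55.5] tool dx,dy [8.4 2.1]
35 [170.9  47.1] tool dx,dy [8.3 2.9]
40 [167.2  39. ] tool dx,dy [8.2 3.7]
45 [162.7  31.1] tool dx,dy [7.9 4.5]
50 [157.4  23.5] tool dx,dy [7.6 5.3]
55 [151.3  16.4] tool dx,dy [7.1 6.1]
60 [144.6   9.8] tool dx,dy [6.6 6.8]
65 [137.1   3.8] tool dx,dy [6.  7.5]
70 [129.   -1.5] tool dx,dy [5.3 8.1]
75 [120.3  -6.1] tool dx,dy [4.5 8.7]
80 [111.1  -9.8] tool dx,dy [3.7 9.2]
85 [101.6 -12.6] tool dx,dy [2.8 9.6]
87 [ 97.7 -13.5] tool dx,dy [0.9 3.9]
88 [ 95.7 -13.9] tool dx,dy [0.4 2. ]
89 [ 93.7 -14.2] tool dx,dy [0.3 2. ]
90 [ 91.7 -14.5] tool dx,dy [0.3 2. ]
```

```bash
python3 -m pendant '[[[-0.01,-0.01,0,0,0,0,1],[-0.013,-0.013,0,0,0,0,1],[-0.012,-0.012,0,0,0,0,1],[0,0,0.01,0,0,0,1],[0,0,0.015,0,0,0,1],[0,0,0.013,0,0,0,1],[0,0,0.005,0,0,0,1],[0,0,0,0,0,0,1],[0,0,0,0,0,0,1],[0,0,0,0,0,0,1]]]'|grep -v rot
python3 push.py | head -2
python3 - <<'E'
from fit import *
p,d=ctrl.camera("top"); cv2.imwrite("pics/top9.png",p[:,:,::-1]); z=cloud("top",d)[...,2]
p,d2=ctrl.camera("side"); cv2.imwrite("pics/side9.png",p[:,:,::-1])
zoom("pics/top9.png","pics/t9.png",100,200,165,265,4)
zoom("pics/side9.png","pics/s9.png",280,370,80,180,4)
cv2.imwrite("pics/m9.png",np.hstack([cv2.imread("pics/t9.png"),cv2.imread("pics/s9.png")]))
E
```

```text
time_s: 20.35
eef_pos: [0.5328, 0.3093, 0.1527]
wrist_force: [0.2, -0.1, -0.0]
opening: 0.0
tcp case [176.05 121.46] 0.1526557939642939
to start: tool x,y 4.459999999999994 0.35000000000002274
```

View pics/m9.png

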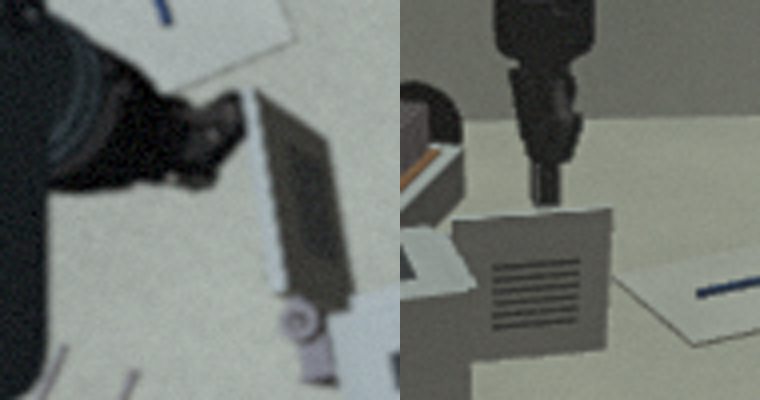

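```bash
python3 -m pendant '[[[0,0,0.006,0,0,0,1],[0.004,0,0.006,0,0,0,1],[0.004,0,0,0,0,0,1],[0.004,0,0,0,0,0,1],[0.004,0,0,0,0,0,1],[0.004,-0.0007,0,0,0,0,1],[0.004,-0.0007,0,0,0,0,1],[0.004,-0.0004,0,0,0,0,1],[0.004,-0.0004,0,0,0,0,1],[0.004,0,0,0,0,0,1]]]'|grep -v rot
python3 -m pendant '[[[0.004,0,0,0,0,0,1],[0.0042,0.0003,0,0,0,0,1],[0.0042,0.0003,0,0,0,0,1],[0.0042,0.0007,0,0,0,0,1],[0.0042,0.0007,0,0,0,0,1]]]'|grep -v rot
python3 push.py | head -1
python3 - <<'E'
from fit import *
p,d=ctrl.camera("top"); cv2.imwrite("pics/top10.png",p[:,:,::-1])
p,d2=ctrl.camera("side"); cv2.imwrite("pics/side10.png",p[:,:,::-1])
zoom("pics/top10.png","pics/t.png",100,200,165,265,4)
zoom("pics/side10.png","pics/s.png",280,370,80,180,4)
cv2.imwrite("pics/m10.png",np.hstack([cv2.imread("pics/t.png"),cv2.imread("pics/s.png")]))
E
```

```text
time_s: 21.45
eef_pos: [0.5432, 0.2746, 0.14]
wrist_force: [-0.5, 0.9, -0.7]
opening: 0.001
time_s: 21.95
eef_pos: [0.546, 0.2539, 0.1399]
wrist_force: [0.3, 0.0, 1.4]
opening: 0.0
tcp case [175.71  64.44] 0.13989908341562834
```

View pics/m10.png

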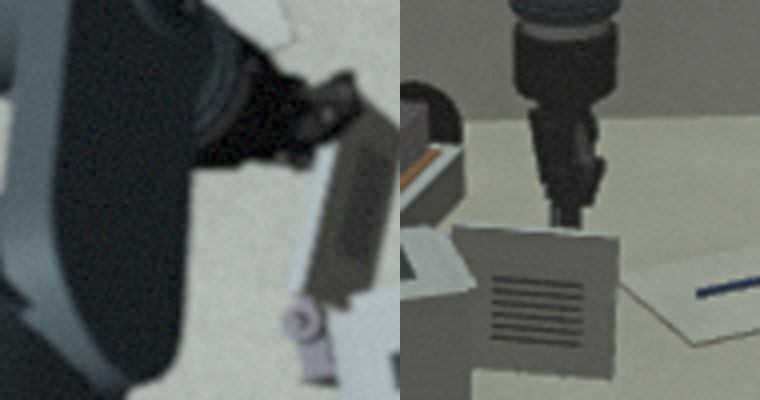

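```bash
python3 -m pendant '[[[0.0042,0.001,0,0,0,0,1],[0.0042,0.001,0,0,0,0,1],[0.0042,0.0014,0,0,0,0,1],[0.0042,0.0015,0,0,0,0,1],[0.0041,0.0018,0,0,0,0,1],[0.0041,0.0019,0,0,0,0,1],[0.004,0.0022,0,0,0,0,1],[0.0039,0.0023,0,0,0,0,1],[0.0038,0.0026,0,0,0,0,1],[0.0038,0.0027,0,0,0,0,1]]]'|grep -v rot
python3 -m pendant '[[[0.0036,0.003,0,0,0,0,1],[0.0035,0.0031,0,0,0,0,1],[0.0033,0.0034,0,0,0,0,1],[0.0033,0.0034,0,0,0,0,1],[0.003,0.0037,0,0,0,0,1],[0.003,0.0038,0,0,0,0,1],[0.0027,0.004,0,0,0,0,1],[0.0026,0.0041,0,0,0,0,1],[0,0,0,0,0,0,1],[0,0,0,0,0,0,1]]]'|grep -v rot
python3 push.py | head -1
python3 - <<'E'
from fit import *
p,d=ctrl.camera("top"); cv2.imwrite("pics/top11.png",p[:,:,::-1])
p,d2=ctrl.camera("side"); cv2.imwrite("pics/side11.png",p[:,:,::-1])
zoom("pics/top11.png","pics/t.png",140,260,180,280,4)
zoom("pics/side11.png","pics/s.png",240,330,80,180,4)
cv2.imwrite("pics/m11.png",np.hstack([cv2.imread("pics/t.png"),cv2.imread("pics/s.png")]))
E
```

```text
time_s: 23.05
eef_pos: [0.5376, 0.2102, 0.1399]
wrist_force: [-0.0, 1.2, 0.1]
opening: 0.0
time_s: 24.05
eef_pos: [0.516, 0.1794, 0.14]
wrist_force: [0.4, -0.1, 0.4]
opening: 0.008
tcp case [128.87  -0.77] 0.13997714956450258
```

View pics/m11.png

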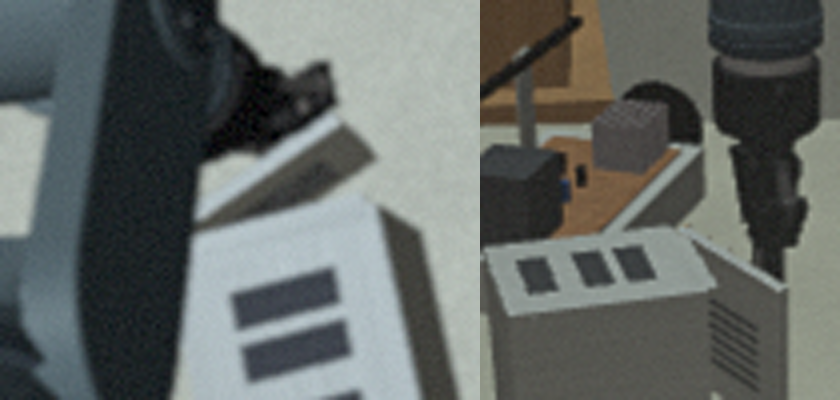

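```bash
python3 -m pendant '[[[0.0022,0.0042,0,0,0,0,1],[0.0022,0.0043,0,0,0,0,1],[0.0019,0.0045,0,0,0,0,1],[0.0018,0.0046,0,0,0,0,1],[0.0012,0.003,0,0,0,0,1],[0.001,0.003,0,0,0,0,1],[0.0008,0.002,0,0,0,0,1],[0.0005,0.0015,0,0,0,0,1],[0,0,0,0,0,0,1],[0,0,0,0,0,0,1]]]'|grep -v rot
python3 -m pendant '[[[0.0003,0.001,0,0,0,0,1],[0.0003,0.001,0,0,0,0,1],[0.0003,0.001,0,0,0,0,1],[0.0003,0.001,0,0,0,0,1],[0,0,0,0,0,0,1],[0,0,0,0,0,0,1]]]'|grep -v rot
python3 push.py | head -1
python3 - <<'E'
from fit import *
p,d=ctrl.camera("top"); cv2.imwrite("pics/top12.png",p[:,:,::-1])
p,d2=ctrl.camera("side"); cv2.imwrite("pics/side12.png",p[:,:,::-1])
zoom("pics/top12.png","pics/t.png",140,260,180,280,4)
zoom("pics/side12.png","pics/s.png",240,330,80,180,4)
cv2.imwrite("pics/m12.png",np.hstack([cv2.imread("pics/t.png"),cv2.imread("pics/s.png")]))
E
```

```text
time_s: 25.15
eef_pos: [0.4925, 0.1617, 0.1399]
wrist_force: [-0.0, 0.1, -1.2]
opening: 0.001
time_s: 25.75
eef_pos: [0.4888, 0.1596, 0.1399]
wrist_force: [0.0, 0.1, -0.7]
opening: -0.001
tcp case [ 97.77 -13.54] 0.13991164023674224
```

View pics/m12.png

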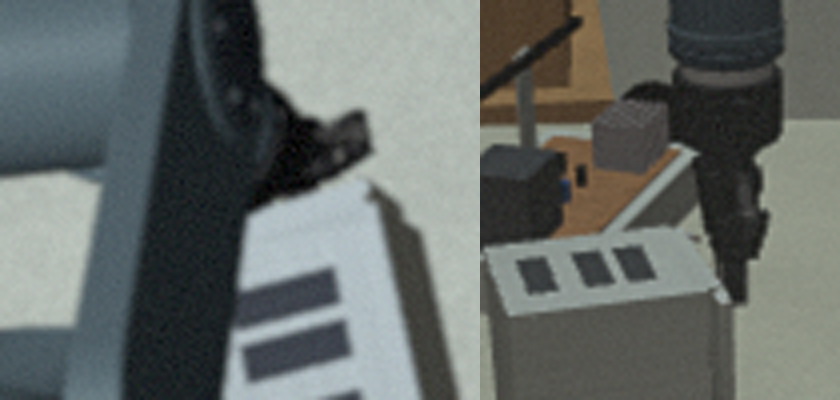

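```bash
python3 -m pendant '[[[0.0001,0.0007,0,0,0,0,1],[0.0001,0.0007,0,0,0,0,1],[0.0001,0.0007,0,0,0,0,1],[0.0001,0.0007,0,0,0,0,1],[0,0,0,0,0,0,1],[0,0,0,0,0,0,1]]]'|grep -v rot
python3 -m pendant '[[[0.0001,0.0005,0,0,0,0,1],[0.0001,0.0005,0,0,0,0,1],[0.0001,0.0005,0,0,0,0,1],[0,0,0,0,0,0,1],[0,0,0,0,0,0,1]]]'|grep -v rot
python3 push.py | head -1
```

```text
time_s: 26.45
eef_pos: [0.4862, 0.1586, 0.1399]
wrist_force: [-0.7, 0.3, 0.5]
opening: 0.001
time_s: 26.95
eef_pos: [0.4848, 0.1579, 0.1399]
wrist_force: [-0.1, -0.1, 0.4]
opening: 0.0
tcp case [ 93.49 -14.24] 0.13991388974567195
```

```bash
python3 - <<'E'
from fit import *
p,d2=ctrl.camera("side"); cv2.imwrite("pics/side13.png",p[:,:,::-1])
zoom("pics/side13.png","pics/s13.png",250,320,130,200,8)
E
```

```text
(no output)
```

View pics/s13.png

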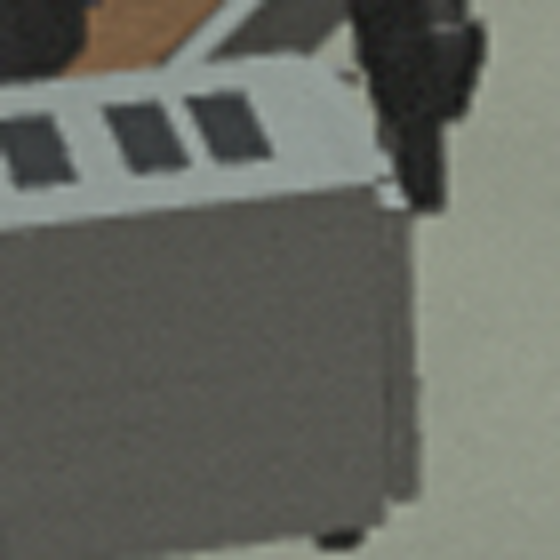

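```bash
python3 -m pendant '[[[0,0.0004,0,0,0,0,1],[0,0.0004,0,0,0,0,1],[0,0,0,0,0,0,1],[0,0,0,0,0,0,1]]]'|grep -v rot
python3 -m pendant '[[[0,0.0004,0,0,0,0,1],[0,0.0004,0,0,0,0,1],[0,0,0,0,0,0,1],[0,0,0,0,0,0,1]]]'|grep -v rot
python3 -m pendant '[[[0,0.0003,0,0,0,0,1],[0,0,0,0,0,0,1],[0,0,0,0,0,0,1]]]'|grep -v rot
python3 push.py | head -1
```

```text
time_s: 27.4
eef_pos: [0.4841, 0.1577, 0.1399]
wrist_force: [0.1, 0.0, 0.3]
opening: 0.001
time_s: 27.8
eef_pos: [0.4833, 0.1575, 0.1399]
wrist_force: [0.3, 0.0, 0.3]
opening: -0.004
time_s: 28.1
eef_pos: [0.483, 0.1575, 0.1399]
wrist_force: [0.2, -0.8, -0.2]
opening: -0.0
tcp case [ 91.61 -14.25] 0.13990128114833422
```

```bash
python3 -m pendant '[[[0,0.0003,0,0,0,0,1],[0,0.0003,0,0,0,0,1],[0,0,0,0,0,0,1]]]'|grep -v rot
python3 -m pendant '[[[0,0.0003,0,0,0,0,1],[0,0,0,0,0,0,1]]]'|grep -v rot
python3 -m pendant '[[[0,0.0003,0,0,0,0,1],[0,0,0,0,0,0,1]]]'|grep -v rot
python3 - <<'E'
from fit import *
p,d2=ctrl.camera("side"); cv2.imwrite("pics/side14.png",p[:,:,::-1])
zoom("pics/side14.png","pics/s14.png",250,320,130,200,8)
E
```

```text
time_s: 28.4
eef_pos: [0.4828, 0.1574, 0.14]
wrist_force: [2.9, 0.6, -3.2]
opening: -0.001
time_s: 28.6
eef_pos: [0.4827, 0.1574, 0.14]
wrist_force: [4.8, 2.4, -3.7]
opening: 0.003
time_s: 28.8
eef_pos: [0.4827, 0.1574, 0.14]
wrist_force: [5.6, 1.8, -6.1]
opening: 0.001
```

View pics/s14.png

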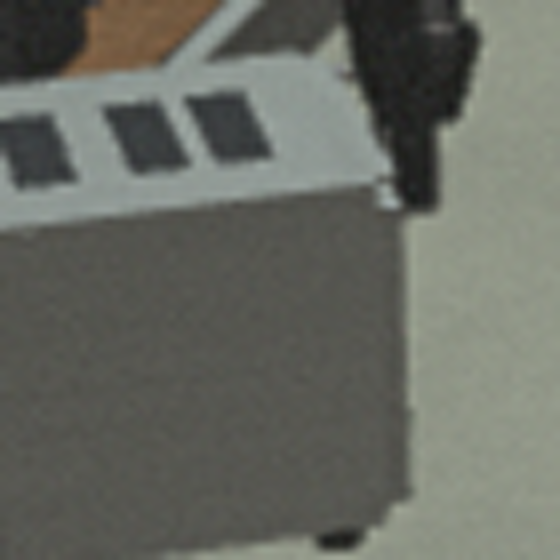

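```bash
python3 -m pendant '[[[0,-0.0006,0,0,0,0,1],[0,-0.0006,0,0,0,0,1],[0,-0.002,0,0,0,0,1],[0,-0.006,0,0,0,0,1],[0,-0.012,0,0,0,0,1],[0,-0.015,0,0,0,0,1],[0,-0.015,-0.015,0,0,0,1],[0,-0.01,-0.02,0,0,0,1],[0,0,-0.02,0,0,0,1],[0,0,-0.015,0,0,0,1]]]'|grep -v rot
python3 -m pendant '[[[0,-0.03,-0.01,0,0,0,1],[0,-0.03,-0.01,0,0,0,1],[0,-0.03,-0.01,0,0,0,1],[0,-0.02,0,0,0,0,1],[0,0,0,0,0,0,1],[0,0,0,0,0,0,1],[0,0,0,0,0,0,1]]]'|grep -v rot
python3 - <<'E'
from fit import *
p,d=ctrl.camera("top"); cv2.imwrite("pics/top15.png",p[:,:,::-1]); np.save("pics/top15.npy",d)
p,d2=ctrl.camera("side"); cv2.imwrite("pics/side15.png",p[:,:,::-1]); np.save("pics/side15.npy",d2)
zoom("pics/side15.png","pics/s15.png",230,330,120,200,8)
E
```

```text
time_s: 29.85
eef_pos: [0.5418, 0.1718, 0.211]
wrist_force: [-0.7, -0.5, 0.6]
opening: -0.002
time_s: 30.55
eef_pos: [0.6469, 0.1978, 0.2393]
wrist_force: [0.4, -0.4, 0.5]
opening: 0.001
```

View pics/s15.png

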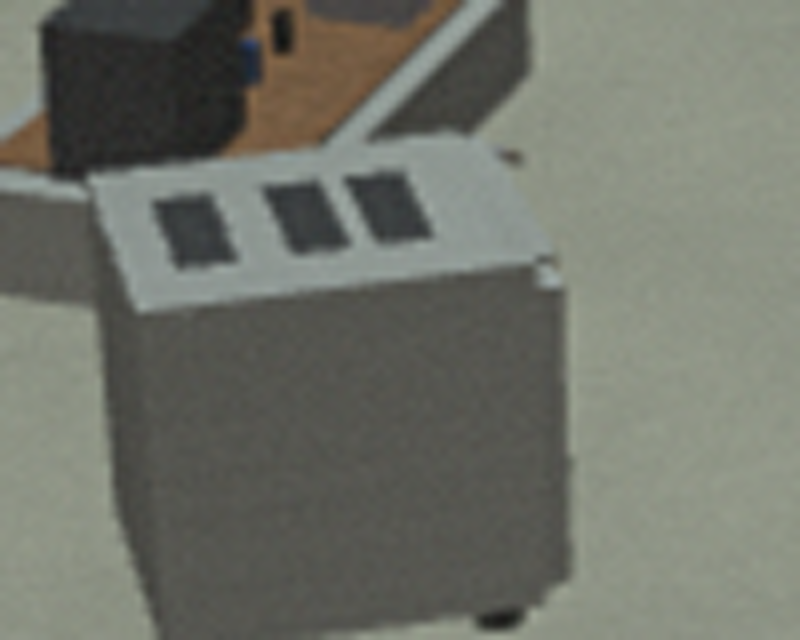

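View pics/top15.png

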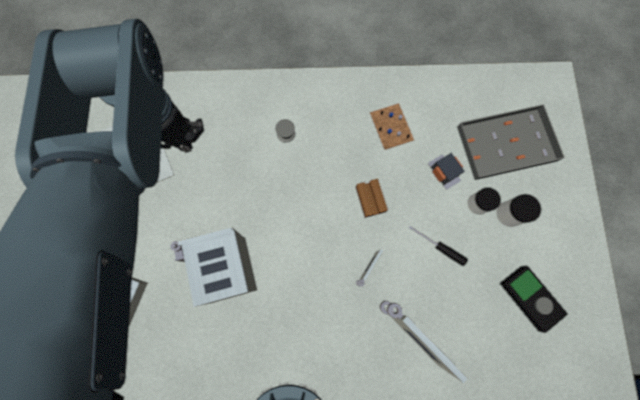

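```bash
python3 - <<'E'
from fit import *
z=cloud("top",np.load("pics/top15.npy"))
print(np.round(np.nan_to_num(z[238:254,168:186,2])*1000).astype(int))
Q=cloud("side",np.load("pics/side15.npy")); C=(Q[...,:2]-p0)@Rz.T*1000; Z=Q[...,2]*1000
for v in range(152,196,4):
    u=[u for u in range(280,306) if np.isfinite(Z[v,u]) and Z[v,u]>25]
    if u: u=u[-1]; print(v,u,np.round(C[v,u],1),round(float(Z[v,u])))
E
zsh=0; python3 - <<'E'
from h import *
zoom("pics/top15.png","pics/t15.png",160,260,220,300,7)
E
```

```text
[[  1   0  -3  -1   0  -2  -4   0  -2   0   1  -2   0   0   0   4  -1   0]
 [  0   0  -1   3   2   1   1   3   0  -2   1  -2   1   2  -2  -2  -1 139]
 [  2   0  -2   0  -2   1  -2   6  -1   2   0   5   2 141 142 141 140 143]
 [  1   1   2  -2  -2   0 121 122 119 119 142 140 144 144 140 139 142 140]
 [ -2   0   2  -2 119 122 120 118 121 122 144 142 139 140 139 139 142 143]
 [  0  -1  -1 122 120 120 118 119 119 120 141 146 141 142 139 144 141 148]
 [ -2  -1   3 120 122 127   0 121 107 120 141 142 140 149 149 147 147 149]
 [  0  -2 118 122 126 123 128 124 118 110 121 140 135 133 149 152 150 149]
 [  1   0 121 120 121 124 122 123 115 111 121 119 120 116 148 150 150 148]
 [  0   0 121 123 119 123 119 116 115 119 123 120 116 112 150 148 151 147]
 [  0   1   0 122 119 118 123 120 120 120 123 116 113 108 151 150 149 150]
 [ -4   1  -1 119 122 120 121 120 118 120 120 114 108 101 148 146 149 150]
 [ -1   1   2   1   0 122 120 120 121 117 112 105 102 104  98 149 149 149]
 [  0   2   2   1  -1  -1 105 106 107 105 104 106 103 104 101 151 146 148]
 [  3   3   0   1   0  -4 102 103 102 105 103 106 103 107  99 149 150 151]
 [  0   0  -1  -2   0  -1 104 101 104 106 105 105 105 102 101 150 149 151]]
152 299 [ 76.2 -55.8] 148
156 300 [ 78.5 -56.9] 135
160 300 [ 78.3 -56.7] 123
164 300 [ 79.4 -50.8] 108
168 300 [ 78.8 -52.3] 96
172 300 [ 77.5 -56.5] 85
176 300 [ 78.3 -51.5] 70
180 300 [ 76.5 -58. ] 60
184 300 [ 77.  -54.5] 45
188 300 [ 75.7 -59. ] 35
192 294 [ 56.4 -64.2] 27
```

View pics/t15.png

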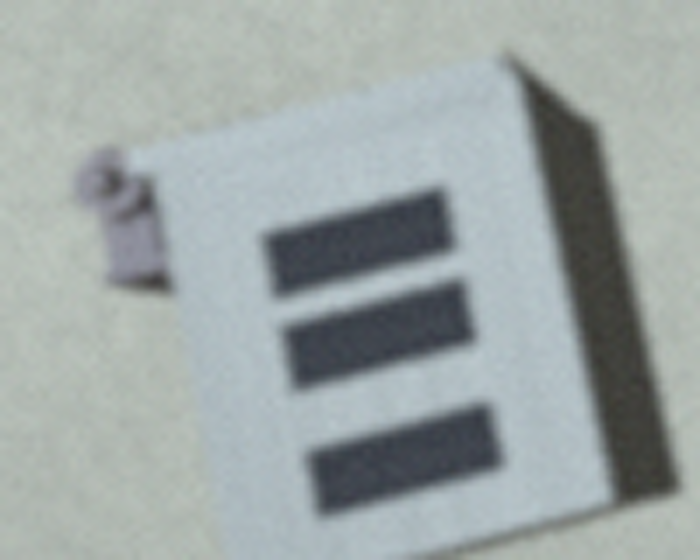

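```bash
python3 -c "
from bench import ctrl
print(ctrl.hand_in())"
```

```text
the job is handed in; nothing more can be done
None
```

I lifted the middle-sized door from its rest, lowered it open onto both pins, let go, and pushed it shut from outside with closed fingers. I handed it in at about 31 s; no verdict is reported.

**Pins:** I measured the carrier as pulled out about 12.5 mm. The knuckles went over both pins without measurable resistance. The door came to rest within about 0.5 mm of the expected height, with the pins taking its weight.

**Shutting:** the last push against the stop reached about 8 N at the wrist (5 to 6 N of it horizontal), and I then backed off. My readings put no contact near the 25 N limit, but the door-to-case force itself is not reported.

**Last checks after the arm withdrew:**

| Check | Measured | Expected |
|---|---|---|
| Upper knuckle top height | about 120 mm | 120 mm |
| Door top edge height | about 142 mm | 142 mm |
| Outer corner of the free edge, case x | 76 to 79 mm | about 81 mm, since the edge centre shut is about 76 mm |
| Free edge, case y | about -56 mm | below -30 mm |

- **Disagreement:** my fitted case frame reads about 0.8 mm low in x, measured at the pin. That explains part of the difference in the free-edge x.
- **Bystanders:** the spool, screwdriver and transformer look unmoved in the last top picture. I did not measure their positions.
- **Robot:** the arm is clear of everything.

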